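Stand the tipped bottle and latch the paint carrier's bar

TASK

Get the paint carrier ready to travel: stand the tipped blue bottle back upright in its gap in the row and let go of it, then swing the yellow bar fully shut across the front. Flip the latch's wire loop over the keeper hook on the end of the bar and press the red lever down flat, past centre, so that it holds the bar tight by itself. Leave the other three bottles standing in their row and the other things on the table undisturbed.

Things in the scene. Friction and masses are not known exactly. Their poses are not given: they have to be found in the camera images.
- carrier: Plywood carrier for paint bottles, fast on the table. Origin on the table under the middle of the lane; z up, y along the lane to the latch end, -x out of its open front. End blocks 92 mm tall: latch block y 130 to 170, x -50 to 58 mm; hinge block y -154 to -130, x -50 to 46 mm. The draw latch is on top of the latch block, along x, at y = 150
- lane (a point): Middle of the lane's floor, 12 mm above the table; axes those of the carrier. The lane is 260 mm long (y +-130) and 72 mm wide (x +-36). Front lip: x -46 to -36, its top 40 mm above the table. Back board: x 36 to 46, top 75 mm above the table
- bar (a joint): Angle of the yellow wooden bar that closes the front, rad: 0 = shut against its rubber buffer (the drawn latch presses it to about -0.01), growing as it swings out, at most 1.9. Shut, it lies along the front at carrier x -80 to -51, y -155 to 171 mm, 60 to 92 mm above the table. It starts wide open; slight friction (0.5 N at its end) leaves it where it is put
- bar_hinge (a point): Point on the bar's upright hinge axis, 76 mm above the table (carrier x -51, y -157.5 mm); axes those of the carrier. The axis lies in the plane of the bar's inner face
- bar_middle (a point): Centre of the yellow bar (326 x 28 x 32 mm), 165 mm from the hinge axis along the bar, 76 mm above the table. Axes those of the bar: y along it from hinge to free end, -x out of its front (outer) face, z up
- bar_end (a point): Centre of the bar's section at its latch end, under the keeper, 307 mm from the hinge axis along the bar, 76 mm above the table; axes as for bar_middle
- keeper (a point): Seat of the loop's crossbar under the lip of the steel keeper hook on top of the bar's free end, 98 mm above the table; axes as for bar_middle. The hook is 18 mm wide; its 3 mm upright is just behind the seat (+x), its lip juts forward to 5 mm in front (-x) of the seat, top 103 mm above the table. It stands on a steel plate, 94 mm high, which with the bar reaches 22 mm in front of it
- latch_pivot (a point): Middle of the lever's pivot axis, 100 mm above the table (carrier x -23, y 150 mm); axes those of the carrier, the pivot axis along y. The lever swings in the x-z plane through it
- lever (a joint): Red latch lever, rad: 0 = flat, handle along carrier +x; grows as the handle swings up and over towards -x, to a stop at 2.1 (30 degrees past upright, leaning over the bar). Slippery handle, 20 x 3 mm, reaching 66 mm from the pivot. Starts leaning back (0.85 to 1.3); friction (0.6 N at its end) holds it. With the loop hooked it takes up to 5 N to press down; past centre (under 0.15) it stays
- lever_tip (a point): Point on the handle near its turned-up end, 58 mm from the pivot; its x axis points along the handle away from the pivot, its z out of the face that is on top when flat
- loop (a joint): Wire loop's angle to the lever, rad: 0 = straight opposite to the handle (latched), 2.93 = folded back along the handle (stop; so it starts). It swings freely by its weight: when the lever is tipped past upright it falls forward onto the bar's end. With the lever at its 2.1 stop its crossbar lands about 15 mm in front of its seat, clear of the lip; drawing the lever back pulls it under the lip
- loop_bar (a point): Middle of the loop's crossbar. Loop: 4 mm steel wire, 38 mm wide; crossbar 48 mm from the loop's pivot, which is on the lever 16 mm from the lever's own pivot
- blue_bottle: The tipped blue paint bottle, plastic, 50 mm across, 130 mm tall, white cap 28 mm across and 26 mm high; about 0.22 kg. Origin on its axis 26 mm above its underside (38 mm above the table when it stands in the lane); z up its axis to the cap. It starts tilted about 59 degrees out over the front lip, cap to the front, its base in its place in the row
- blue_bottle_cap (a point): Centre of the blue bottle's cap, on its axis, 117 mm above the underside; axes those of the bottle
- red_bottle: The red paint bottle of the same shape and origin, standing in the row; the four places are 60 mm apart, the nearest to the latch block centred 50 mm from it, and which bottle is where changes
- green_bottle: The green paint bottle of the same shape and origin, standing in the row; the four places are 60 mm apart, the nearest to the latch block centred 50 mm from it, and which bottle is where changes
- orange_bottle: The orange paint bottle of the same shape and origin, standing in the row; the four places are 60 mm apart, the nearest to the latch block centred 50 mm from it, and which bottle is where changes
- spray_can: Not part of the job: a small dark blue and silver aerosol can, 51 mm across and 145 mm tall, standing on the table just past the latch end of the carrier. Origin at the centre of its underside, z up
- tape_roll: Not part of the job: a roll of beige masking tape lying flat on the table in front of the carrier, 90 mm across, 24 mm high (the bar swings over it). Origin at the centre of its underside, z up
- brush_jar: Not part of the job: a glass jar of paint brushes standing behind the carrier, 68 mm across, about 180 mm tall with its brushes. Origin at the centre of its underside, z up
- paint_tub: Not part of the job: a white and green lidded paint tub on the right of the table, 110 mm across, 98 mm tall. Origin at the centre of its underside, z up
- glue_bottle: Not part of the job: a white and yellow glue bottle on the right of the table, 60 mm across, 155 mm tall. Origin at the centre of its underside, z up
- flat_brush: Not part of the job: a flat paint brush lying on the right of the table, 200 mm long. Origin at the centre of its underside, z up
- pen_box: Not part of the job: a shallow cardboard box of coloured pens at the back of the table, 160 x 75 x 30 mm. Origin at the centre of its underside, z up

How it is judged:
On the way, in this order (a step that is already met when the one before it is completed fails the run):
1. the blue bottle stands upright in the row, let go, with the bar still open (angle between blue_bottle's own z axis and vertical below 0.12 rad and z of blue_bottle in the frame of carrier between 0.034 and 0.042 m and x of blue_bottle in the frame of carrier between -0.025 and 0.025 m and y of blue_bottle in the frame of carrier between -0.128 and 0.128 m and linear speed of blue_bottle below 0.02 m/s and value of joint bar above 0.3 rad and contact force between blue_bottle and the fingers below 0.3 N), for 0.2 s.
2. the bar is swung shut, with the bottle still standing and the lever still raised (value of joint bar below 0.025 rad and angle between blue_bottle's own z axis and vertical below 0.12 rad and value of joint lever above 0.3 rad), for 0.1 s.
3. the loop's crossbar lies beyond or under the lip of the keeper, with the bar shut and the lever still raised (value of joint bar below 0.03 rad and value of joint lever above 0.3 rad and x of loop_bar in the frame of keeper between -0.022 and 0.0015 m and z of loop_bar in the frame of keeper between -0.008 and 0.003 m), for 0.1 s.
At the end, for the whole second after the job is handed in: All four bottles stand at rest in the lane (within 7 degrees, on its floor, within 25 mm of its middle), the blue one released; bar shut (under 0.003 rad); the loop's crossbar under the keeper's lip (within 5 mm of the keeper point); lever flat (under 0.08 rad) (angle between each of blue_bottle, red_bottle, green_bottle, orange_bottle's own z axis and vertical below 0.12 rad and z of blue_bottle in the frame of carrier between 0.034 and 0.042 m and x of blue_bottle in the frame of carrier between -0.025 and 0.025 m and y of blue_bottle in the frame of carrier between -0.128 and 0.128 m and linear speed of each of blue_bottle, red_bottle, green_bottle, orange_bottle below 0.02 m/s and z of red_bottle in the frame of carrier between 0.034 and 0.042 m and x of red_bottle in the frame of carrier between -0.025 and 0.025 m and y of red_bottle in the frame of carrier between -0.128 and 0.128 m and z of green_bottle in the frame of carrier between 0.034 and 0.042 m and x of green_bottle in the frame of carrier between -0.025 and 0.025 m and y of green_bottle in the frame of carrier between -0.128 and 0.128 m and z of orange_bottle in the frame of carrier between 0.034 and 0.042 m and x of orange_bottle in the frame of carrier between -0.025 and 0.025 m and y of orange_bottle in the frame of carrier between -0.128 and 0.128 m and contact force between blue_bottle and the fingers below 0.3 N and value of joint bar below 0.003 rad and value of joint lever below 0.08 rad and distance between loop_bar and keeper below 0.005 m); the robot touches nothing.
It fails at once if one of the three standing bottles is knocked over (angle between any of red_bottle, green_bottle, orange_bottle's own z axis and vertical above 0.5 rad).
It fails at once if one of the things that are not part of the job is shoved more than 40 mm (distance of any of spray_can, tape_roll, brush_jar, paint_tub, glue_bottle, flat_brush, pen_box from where it was at the start of the episode above 0.04 m).
It fails at once if the spray can, the brush jar or the glue bottle is knocked over (angle between any of spray_can, brush_jar, glue_bottle's own z axis and vertical above 0.5 rad).
It also fails if it takes over 66 s, if anything falls off the work surface, if the arm or the gripper's body presses on something with over 40 N, if the wrist force passes 120 N, or if a joint passes its speed limit or range.

ROBOT

A 6-joint arm with a two-finger parallel gripper is mounted at the origin on the work surface. World frame = base frame: x ahead of the robot, y to its left, z up, the work surface at z = 0. Lengths are in m, angles in rad, forces in N, time in s.
With the tool pointing down it reaches from about 0.25 to 0.725 m from the base axis. Payload 4 kg.
Tool frame: the origin (TCP) lies on the centre line of the jaws, within the pads' length; the fingertips stand 17 mm ahead of it and the grasp point (between the pads) lies 2 mm behind it; z points along the fingers, y is the line along which they close (so a half turn about z gives the same grasp; the last joint's range is limited). The gripper opens to 85 mm and grips with 20 to 120 N. Pads are 22 mm wide; open, the fingers measure 114 mm over their backs; the gripper's body (76 mm by 85 mm) begins 54 mm behind the grasp point. The pads swing forward as they close: fully open they stand 13 mm farther back than shut.
Start: joints at [-1.102, 0.241, 0.005, 1.335, 0, 1.571], TCP at [0.226, -0.446, 0.248] pointing down, gripper open.
Joint ranges: [-2.72, 2.72], [-1.05, 1.87], [-1.09, 1.28], [-1.99, 2.15], [-1.42, 1.44], [-3.14, 3.14]. Speed limits (rad/s): [2.79, 2.79, 3.14, 3.14, 3.14, 3.14].

INTERFACE

Orientations are given as a unit quaternion [x, y, z, w].
In Python, from workcell import bot, camera, get_calibration gives the robot as it stands.
- The arm moves only by the tool apply_moves, never from a script. Its argument "steps" is a list of rows, each a list of 3 entries, a list of its own where there are three numbers: the shift along the tool's x, y, z as a fraction of full scale, then the turn, a rotation vector about the tool's x, y, z as a fraction of full scale, then the opening, from 0 (shut) to 1 (fully open). A call has exactly 8 rows; each row shifts and turns the commanded pose from where the row before left it, along the tool's axes as they then stand; what a row does not reach is not made up. Full scale, the value 1, is 20 cm for a shift and pi rad for a turn. A row lasts 1/12 s, in which the tool goes at most 41.7 mm and 7.16 degrees, less where a joint would pass 70% of its speed; a pose out of reach is approached as far as the arm can. A call with a number of a shift or a turn outside -1 to 1 is refused whole. A call with a gripper value outside its range is refused whole. The fingers move at their own pace and stop on an object; the grip force is fixed at half the most. Time passes only in rows, so rows that do not move let the fingers close, or fill a call up. It gives the time, the measured TCP pose, the force, the opening and the grip force at its end, in the units of the state.
- bot.get_obs(): the state, without advancing time (a new reading comes with each control period).
- camera(name): name is "scene" or "top"; returns (picture, depth): 420x560x3 uint8, red, green, blue; 420x560 float32, m along the optical axis (not along the pixel's ray), 0 where there is no reading.
- get_calibration(name): a dict with "fov_y" (degrees; the focal length in pixels is half the picture's height over the tangent of half this angle, whatever the lens; pixels are square), "cx", "cy" (the principal point, pixels), "dist_coeffs" ([k1, k2, p1, p2, k3] as OpenCV has them; the pictures are not rectified), "rvec" (rotation vector, rad) and "tvec" (3), from world to camera coordinates, as OpenCV has them. Camera axes: x right, y down, z forward; pixel columns grow to the right and rows downward; lengths in m; the calibration is good to about 2 mm. A picture is of the moment at which its call begins. get_calibration takes no time and is no camera call.
- bot.job_done(): hands the job in; it is judged then, once.
The state is a dict: "clock": time; "joint_pos": joint angles; "joint_vel": joint speeds; "tau": joint torques, N m; "eef_pos": TCP position; "tool_rot": TCP orientation; "ft_force": force on the tool from outside, world axes, zero at the start; "ft_torque": the same for the moment, N m; "grip_width": finger opening in m; "grasp_force": force on a finger pad.
Only numpy, scipy, OpenCV 4.12 (cv2) and the standard library are available. Lean on these libraries where they do the work, as an engineer would, in place of code of your own. Each camera call takes 0.05 s, during which the arm holds its last target. There are 200 camera calls.

## Working session

There is one attempt and no reset: what is moved stays moved. The work goes in short steps, Python scripts to look and compute and a tool call to move; the robot and the scene stay as the last step left them, time stands still between calls to the robot, and variables do not carry over. Pictures are saved under pics/ and viewed, at most 13 in all, crops included, and the job is handed in when it is done.

Besides the shell and the picture viewer there is one more tool, called after "Request:" by a JSON object that holds its "method" and its "body", one argument or row to a line. apply_moves: Moves the arm, as the interface text tells. Its arguments: {"type":"object","properties":{"steps":{"type":"array"}},"required":["steps"]}

```bash
mkdir -p pics; ls; cat > h.py <<'E'
import numpy as np,cv2
from workcell import bot,camera,get_calibration
from scipy.spatial.transform import Rotation as R
def cal(n):
    c=get_calibration(n);f=210/np.tan(np.radians(c['fov_y'])/2)
    K=np.array([[f,0,c['cx']],[0,f,c['cy']],[0,0,1.]])
    return K,np.array(c['dist_coeffs']),cv2.Rodrigues(np.array(c['rvec'],float))[0],np.array(c['tvec'],float).ravel()
def ray(n,u,v):
    K,d,r,t=cal(n);p=cv2.undistortPoints(np.array([[[u,v]]],float),K,d).ravel()
    return -r.T@t, r.T@np.array([p[0],p[1],1.])
def atz(n,u,v,z):
    o,d=ray(n,u,v);return o+d*(z-o[2])/d[2]
def atd(n,u,v,D):
    o,d=ray(n,u,v);return o+d*D
def proj(n,P):
    K,d,r,t=cal(n);return cv2.projectPoints(np.array(P,float).reshape(-1,1,3),cv2.Rodrigues(r)[0],t,K,d)[0].reshape(-1,2)
def snap(n,f):
    p,D=camera(n);cv2.imwrite('pics/'+f+'.png',p[:,:,::-1]);np.save('pics/'+f+'.npy',D);return p,D
E
python3 - <<'E'
from h import *
for n in('scene','top'):
    snap(n,n+'0');K,d,r,t=cal(n);print(n,-r.T@t,r[2],K[0,0],d)
a=cv2.imread('pics/scene0.png');b=cv2.imread('pics/top0.png')
print(bot.get_obs())
E
```

```text
pics
scene [1.07309444 0.55229198 0.6374976 ] [-0.54424998 -0.63706702 -0.54583658] 388.7697841110973 [-0.11147915  0.          0.          0.          0.        ]
top [ 0.44096752 -0.0449838   1.63492722] [ 0.07472579 -0.02356615 -0.99692562] 527.4588558031377 [-0.01700233  0.          0.          0.          0.        ]
{'clock': 0.1, 'joint_pos': array([-1.10197617e+00,  2.41341380e-01,  3.87829576e-03,  1.33519993e+00,
        1.11488759e-05,  1.57081566e+00]), 'joint_vel': array([-1.63834803e-03, -1.82611532e-03,  2.31328594e-03, -4.91434617e-05,
       -1.61355890e-03, -7.67875828e-04]), 'tau': array([ 5.66274830e-04, -3.73138905e+01,  2.53009647e+01,  1.08696232e-02,
        2.73173526e-05, -8.71923504e-06]), 'eef_pos': array([ 0.22568287, -0.44558161,  0.24750746]), 'tool_rot': array([ 9.72653354e-01,  2.32259731e-01, -2.11373425e-04, -9.09109198e-04]), 'ft_force': array([-0.02869672, -0.46821156, -0.0684947 ]), 'ft_torque': array([-0.03894919, -0.04969762,  0.01222241]), 'grasp_force': 0.0, 'grip_width': 0.08537607658388313}
```

View pics/scene0.png

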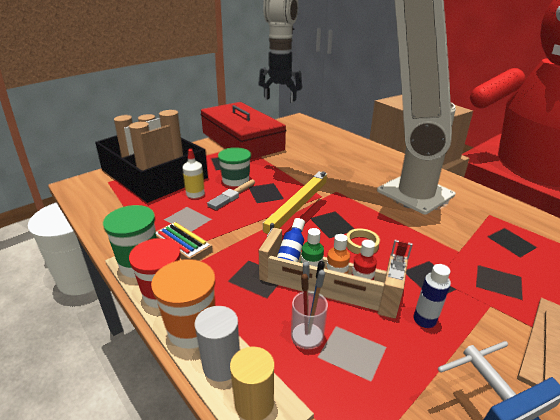

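View pics/top0.png

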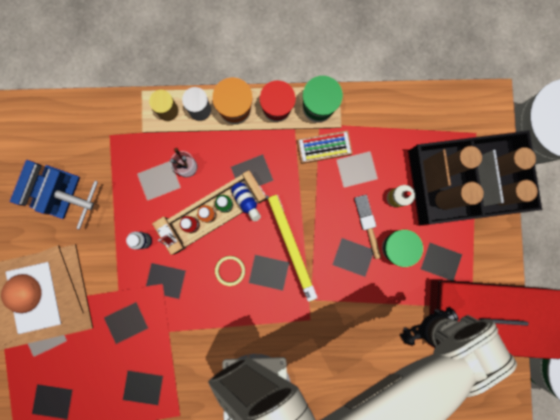

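The scene view shows the carrier with the blue bottle tipped at the hinge end and the bar swung open. The top view has the carrier from about (165,240) to (260,185), the blue bottle at (245,200), and the bar from (272,198) to (312,297). I'll enlarge the top view.

```bash
python3 - <<'E'
from h import *
a=cv2.imread('pics/top0.png')[160:310,140:340]
cv2.imwrite('pics/c1.png',cv2.resize(a,None,fx=4,fy=4,interpolation=cv2.INTER_CUBIC))
E
```

```text
(no output)
```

View pics/c1.png

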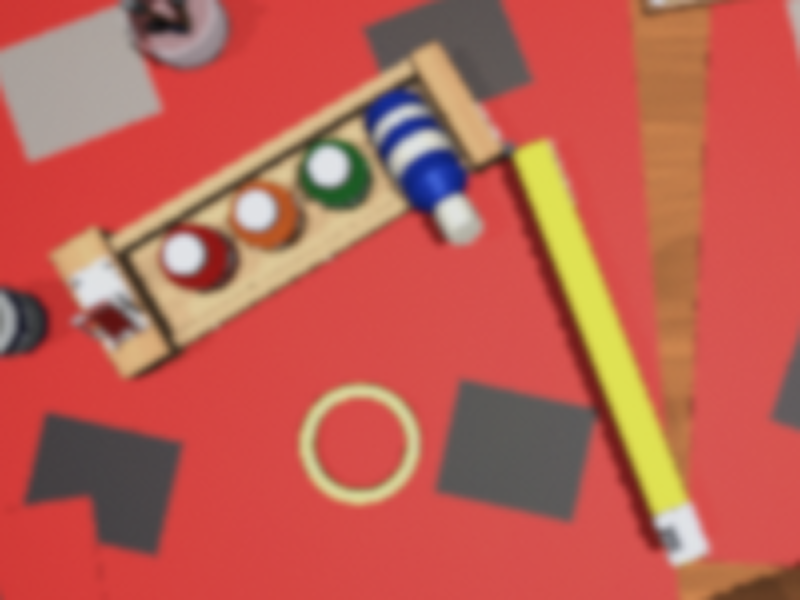

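The crop shows these block corners: latch (50,257), (98,228), (125,378), (175,350) and hinge (438,40), (412,62), (505,150), (475,168). The cap is at (460,218), the bar's inner edge runs (513,155) to (665,545), and the red lever is near (105,320).

```bash
cat >> h.py <<'E'
def full(p,off=(140,160),s=4):return (np.array(p,float)+.5)/s-.5+np.array(off)
def fitcar():
    px=[(438,40),(412,62),(505,150),(475,168),(50,257),(98,228),(125,378),(175,350)]
    L=np.array([(46,-154),(46,-130),(-50,-154),(-50,-130),(58,170),(58,130),(-50,170),(-50,130)])/1000.
    W=np.array([atz('top',*full(p),.092)[:2] for p in px])
    lm,wm=L.mean(0),W.mean(0);a=L-lm;b=W-wm
    th=np.arctan2((a[:,0]*b[:,1]-a[:,1]*b[:,0]).sum(),(a*b).sum())
    c,s=np.cos(th),np.sin(th);M=np.array([[c,-s],[s,c]])
    o=wm-M@lm;res=W-(L@M.T+o);return th,o,res,M
E
python3 - <<'E'
from h import *
th,o,res,M=fitcar();print('car',th,o);print((res*1000).round(1))
inv=lambda w:((M.T@(w[:2]-o))*1000).round(1)
D=np.load('pics/top0.npy')
i,j=atz('top',*full((513,155)),.092),atz('top',*full((665,545)),.092)
print('bar',i,j,inv(i),inv(j)); d=M.T@(j-i)[:2];print('ang',np.arctan2(-d[0],d[1]),np.linalg.norm(d))
for nm,p in dict(blueCap=(460,218),blueMid=(432,180),red=(185,255),or_=(257,210),gr=(330,165),leverred=(105,320),tape=(360,444),spray=(5,320)).items():
    f=full(p);dd=D[int(round(f[1])),int(round(f[0]))];w=atd('top',*f,dd);print(nm,w.round(3),inv(w))
E
python3 - <<'E'
from h import *
th,o,res,M=fitcar()
# point cloud of the blue bottle from both cameras, in carrier frame
for n in('scene','top'):
    D=np.load(f'pics/{n}0.npy');K,d,r,t=cal(n)
    vv,uu=np.mgrid[0:420,0:560];p=cv2.undistortPoints(np.c_[uu.ravel(),vv.ravel()].astype(float)[:,None],K,d)[:,0]
    P=np.c_[p,np.ones(len(p))]*D.reshape(-1,1);W=(P-t)@r
    ok=D.ravel()>0;W=W[ok];C=np.c_[(W[:,:2]-o)@M,W[:,2]]*1000
    s=(C[:,1]>125)&(C[:,1]<175)&(abs(C[:,0])<90)&(C[:,2]>96)&(C[:,2]<200)
    print(n,'lever pts',C[s][::max(1,s.sum()//25)].round(0).tolist())
    s=(C[:,0]<-48)&(C[:,0]>-130)&(abs(C[:,1]+60)<65)&(C[:,2]>60)
    print(n,'cap',s.sum(),C[s].mean(0).round(1),C[s].min(0).round(1),C[s].max(0).round(1))
E
```

```text
car 0.5186383725022121 [0.54805011 0.10770413]
[[ 0.2  0.5]
 [-3.7 -0.8]
 [ 0.9  1. ]
 [ 0.1  2.5]
 [-1.5 -0.4]
 [-1.1 -0.8]
 [ 2.9 -0.1]
 [ 2.3 -1.9]]
bar [ 0.57800216 -0.05559857  0.092     ] [ 0.29111351 -0.15786238  0.092     ] [ -54.9 -156.7] [-354.8 -103.3]
ang 1.3945745388270345 0.3045701622814344
blueCap [ 0.532 -0.016  0.113] [-75.6 -99.2]
blueMid [0.561 0.004 0.089] [-39.6 -96.4]
red [ 0.441 -0.045  1.635] [-168.7  -79.5]
or_ [0.539 0.127 0.143] [ 1.9 20.8]
gr [0.57  0.074 0.145] [  2.3 -39.7]
leverred [0.465 0.236 0.136] [ -8.4 152.8]
tape [ 0.366  0.068 -0.004] [-177.7   55.5]
spray [0.467 0.311 0.118] [ 30.5 216.3]
scene lever pts [[-4.0, 135.0, 161.0], [-1.0, 136.0, 159.0], [-4.0, 142.0, 156.0], [-4.0, 164.0, 162.0], [-1.0, 158.0, 160.0], [-1.0, 149.0, 155.0], [-2.0, 144.0, 150.0], [-7.0, 134.0, 141.0], [-3.0, 170.0, 153.0], [-1.0, 158.0, 149.0], [-8.0, 151.0, 139.0], [-10.0, 146.0, 134.0], [-10.0, 136.0, 128.0], [-8.0, 170.0, 140.0], [-10.0, 159.0, 132.0], [-14.0, 151.0, 124.0], [-16.0, 148.0, 119.0], [-13.0, 138.0, 116.0], [-18.0, 161.0, 119.0], [-22.0, 153.0, 111.0],
[... 244 characters left out ...]
.0], [31.0, 134.0, 97.0], [36.0, 165.0, 96.0], [29.0, 165.0, 100.0], [15.0, 153.0, 99.0], [4.0, 140.0, 96.0], [-4.0, 135.0, 143.0], [-2.0, 145.0, 151.0], [-6.0, 136.0, 97.0], [-3.0, 148.0, 142.0], [-12.0, 132.0, 98.0], [-4.0, 152.0, 141.0], [-10.0, 141.0, 116.0], [-2.0, 161.0, 152.0], [-8.0, 149.0, 135.0], [-3.0, 165.0, 165.0], [-11.0, 151.0, 132.0], [-17.0, 140.0, 106.0], [-11.0, 157.0, 136.0], [-17.0, 146.0, 114.0], [-11.0, 162.0, 127.0], [-19.0, 148.0, 122.0], [-11.0, 167.0, 132.0], [-18.0, 156.0, 114.0], [-18.0, 161.0, 109.0], [-32.0, 137.0, 100.0], [-24.0, 162.0, 99.0], [-29.0, 170.0, 96.0], [-46.0, 170.0, 98.0]]
top cap 154 [-67.7 -96.6  97.5] [ -91.6 -118.8   68.8] [-48.1 -73.6 119.8]
```

```bash
cat >> h.py <<'E'
TH,O,_,M2=fitcar()
def pose(x,y,z,b=0):  # carrier mm, tilt deg
    b=np.radians(b);T=np.array([[np.cos(b),0,np.sin(b)],[0,-1,0],[np.sin(b),0,-np.cos(b)]]).T
    return np.r_[O+M2@np.array([x,y])/1e3,z/1e3], R.from_euler('z',TH)*R.from_matrix(T)
def cur():
    o=bot.get_obs();p=np.array(o['eef_pos']);q=R.from_quat(o['tool_rot']);c=M2.T@(p[:2]-O)*1e3
    zz=R.from_euler('z',-TH)*q
    print('t %.2f'%o['clock'],'carrier',c.round(1),(p[2]*1e3).round(1),'z',zz.as_matrix()[:,2].round(3),'F',(R.from_euler('z',-TH).apply(o['ft_force'])).round(1),'w %.4f'%o['grip_width'],'gf %.1f'%o['grasp_force'])
    return p,q
def plan(tgts,start=None):
    p,q=start or cur();rows=[]
    for (x,y,z,b,n,g) in tgts:
        P,Q=pose(x,y,z,b)
        for i in range(n):
            f=1/(n-i)
            s=(q.inv().apply((P-p)*f)/.2).round(4);w=((q.inv()*Q).as_rotvec()*f/np.pi).round(4)
            rows.append([s.tolist(),w.tolist(),g])
            if np.linalg.norm(s)>.2 or np.linalg.norm(w)>.0395:print('LIMIT',len(rows))
            p=p+q.apply(s*.2);q=q*R.from_rotvec(w*np.pi)
    while len(rows)%8:rows.append([[0,0,0],[0,0,0],rows[-1][2]])
    for i in range(0,len(rows),8):print(str(rows[i:i+8]).replace(' ','').replace('0.','.'))
E
python3 - <<'E'
from h import *
s,c=np.sin(np.radians(39)),np.cos(np.radians(39))
G=np.array([-81.1,96.2]);T=G+2*np.array([s,-c]);Pm=T-90*np.array([s,-c]);print(T,Pm)
plan([(Pm[0],-98.5,Pm[1],39,16,.6)])
print(proj('top',[np.r_[O+M2@np.array([G[0],-98.5])/1e3,.0962]]),proj('scene',[np.r_[O+M2@np.array([G[0],-98.5])/1e3,.0962]]))
E
```

```text
[-79.84135922  94.64570808] [-136.48019441  164.58884461]
t 0.10 carrier [-554.2 -320.7] 247.5 z [ 0.     0.002 -1.   ] F [-0.3 -0.4 -0.1] w 0.0854 gf 0.0
[[[.1269,-.0758,.0261],[.0003,.0135,-.001],.6],[[.1259,-.0754,.0315],[.0003,.0135,-.001],.6],[[.1247,-.075,.0369],[.0003,.0135,-.001],.6],[[.1233,-.0745,.0422],[.0003,.0135,-.001],.6],[[.1216,-.0741,.0475],[.0003,.0136,-.001],.6],[[.1197,-.0737,.0527],[.0003,.0135,-.001],.6],[[.1176,-.0733,.0578],[.0003,.0136,-.0009],.6],[[.1152,-.0729,.0628],[.0003,.0135,-.001],.6]]
[[[.1127,-.0724,.0677],[.0003,.0136,-.0009],.6],[[.1099,-.0721,.0726],[.0003,.0135,-.001],.6],[[.107,-.0717,.0772],[.0003,.0136,-.0009],.6],[[.1038,-.0713,.0818],[.0003,.0135,-.001],.6],[[.1004,-.0709,.0862],[.0003,.0136,-.0009],.6],[[.0968,-.0705,.0905],[.0003,.0135,-.001],.6],[[.0932,-.0701,.0946],[.0003,.0136,-.0009],.6],[[.0892,-.0698,.0986],[.0003,.0135,-.001],.6]]
[[255.51355971 216.18510498]] [[297.76219154 223.21696794]]
```

Request:
{"method": "apply_moves", "body": {
  "steps": [
    [[0.127, -0.076, 0.026], [0, 0.0135, -0.001], 0.6],
    [[0.126, -0.0755, 0.0315], [0, 0.0135, -0.001], 0.6],
    [[0.125, -0.075, 0.037], [0, 0.0135, -0.001], 0.6],
    [[0.123, -0.0745, 0.042], [0, 0.0135, -0.001], 0.6],
    [[0.122, -0.074, 0.0475], [0, 0.0135, -0.001], 0.6],
    [[0.12, -0.0735, 0.053], [0, 0.0135, -0.001], 0.6],
    [[0.118, -0.073, 0.058], [0, 0.0135, -0.001], 0.6],
    [[0.115, -0.073, 0.063], [0, 0.0135, -0.001], 0.6]
  ]
}}

```text
clock: 0.77
eef_pos: [0.3529, -0.2447, 0.2056]
tool_rot: [0.956, 0.241, 0.165, -0.04]
ft_force: [0.3, -0.5, -0.8]
grip_width: 0.0515
grasp_force: 0.0
```

Request:
{"method": "apply_moves", "body": {
  "steps": [
    [[0.113, -0.0725, 0.068], [0, 0.0135, -0.001], 0.6],
    [[0.11, -0.072, 0.0725], [0, 0.0135, -0.001], 0.6],
    [[0.107, -0.0715, 0.077], [0, 0.0135, -0.001], 0.6],
    [[0.104, -0.071, 0.082], [0, 0.0135, -0.001], 0.6],
    [[0.1, -0.071, 0.086], [0, 0.0135, -0.001], 0.6],
    [[0.097, -0.0705, 0.09], [0, 0.0135, -0.001], 0.6],
    [[0.093, -0.07, 0.095], [0, 0.0135, -0.001], 0.6],
    [[0.089, -0.07, 0.0985], [0, 0.0135, -0.001], 0.6]
  ]
}}

```text
clock: 1.43
eef_pos: [0.4798, -0.0456, 0.1627]
tool_rot: [0.911, 0.243, 0.324, -0.078]
ft_force: [0.3, 0.0, 0.1]
grip_width: 0.0512
grasp_force: 0.0
```

```bash
python3 - <<'E'
from h import *
p,q=cur();plan([(-79.8,-98.5,94.6,39,6,.6),(-79.8,-98.5,94.6,39,2,0)])
a,_=snap('top','t1');b,_=snap('scene','s1')
a=cv2.resize(a[150:250,190:323],None,fx=3,fy=3,interpolation=3)
b=cv2.resize(b[150:300,220:420],None,fx=2,fy=2,interpolation=3)[:300,:399]
cv2.imwrite('pics/c2.png',np.hstack([a,b])[:,:,::-1])
E
```

```text
t 1.43 carrier [-135.3  -99.3] 162.7 z [ 0.629 -0.015 -0.777] F [ 0.3 -0.1  0.1] w 0.0512 gf 0.0
t 1.43 carrier [-135.3  -99.3] 162.7 z [ 0.629 -0.015 -0.777] F [ 0.3 -0.1  0.1] w 0.0512 gf 0.0
[[[.0003,-.0017,.0732],[.0008,.0,.0004],.6],[[.0002,-.0015,.0732],[.0008,.0,.0004],.6],[[.0003,-.0013,.0732],[.0008,.0,.0004],.6],[[.0002,-.0012,.0732],[.0008,.0001,.0004],.6],[[.0002,-.001,.0732],[.0007,.0,.0004],.6],[[.0003,-.0008,.0733],[.0008,.0001,.0004],.6],[[-.0,-.0,-.0],[-.0,-.0,-.0],0],[[-.0,-.0,-.0],[-.0,-.0,-.0],0]]
```

View pics/c2.png

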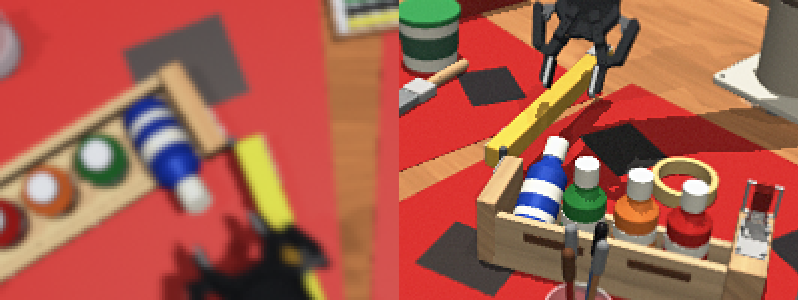

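The left panel shows the gripper in line in front of the cap at (195,195). The right panel shows the row intact and the lever leaning back. I'll grasp now.

Request:
{"method": "apply_moves", "body": {
  "steps": [
    [[0, -0.0015, 0.073], [0.001, 0, 0], 0.6],
    [[0, -0.0015, 0.073], [0.001, 0, 0], 0.6],
    [[0, -0.0015, 0.073], [0.001, 0, 0.001], 0.6],
    [[0, -0.001, 0.073], [0.001, 0, 0], 0.6],
    [[0, -0.001, 0.073], [0.001, 0, 0.001], 0.6],
    [[0, -0.001, 0.073], [0, 0, 0], 0.6],
    [[0, 0, 0], [0, 0, 0], 0.6],
    [[0, 0, 0], [0, 0, 0], 0.6]
  ]
}}

```text
clock: 2.2
eef_pos: [0.5262, -0.019, 0.0939]
tool_rot: [0.912, 0.242, 0.32, -0.086]
ft_force: [-0.3, 0.1, 0.2]
grip_width: 0.0512
grasp_force: 0.0
```

```bash
python3 - <<'E'
from h import *
p,q=cur()
a,_=snap('top','t2');b,_=snap('scene','s2')
a=cv2.resize(a[160:240,210:316],None,fx=3.75,fy=3.75,interpolation=3)
b=cv2.resize(b[180:280,240:370],None,fx=3,fy=3,interpolation=3)
cv2.imwrite('pics/c3.png',np.hstack([a,b])[:,:,::-1])
E
```

```text
t 2.20 carrier [-81.8 -99.2] 93.9 z [ 0.626  0.002 -0.78 ] F [-0.2  0.3  0.2] w 0.0512 gf 0.0
```

View pics/c3.png

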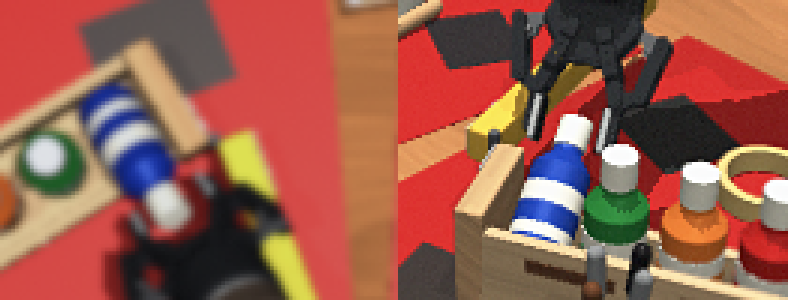

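The fingers straddle the cap in both views, so I'll go 3 mm further and close.

Request:
{"method": "apply_moves", "body": {
  "steps": [
    [[0, 0, 0.015], [0, 0, 0], 0.6],
    [[0, 0, 0], [0, 0, 0], 0],
    [[0, 0, 0], [0, 0, 0], 0],
    [[0, 0, 0], [0, 0, 0], 0],
    [[0, 0, 0], [0, 0, 0], 0],
    [[0, 0, 0], [0, 0, 0], 0],
    [[0, 0, 0], [0, 0, 0], 0],
    [[0, 0, 0], [0, 0, 0], 0]
  ]
}}

```text
clock: 2.97
eef_pos: [0.5283, -0.0179, 0.0925]
tool_rot: [0.911, 0.243, 0.321, -0.086]
ft_force: [-4.2, -1.7, 3.2]
grip_width: 0.0265
grasp_force: 58.9
```

```bash
python3 - <<'E'
from h import *
p,q=cur();c=M2.T@(p[:2]-O)*1e3
T0=np.array([c[0],p[2]*1e3]);y0=c[1]
b0=np.array([23.5,33.4])
h=8;L=[]
rel=T0-b0
def tcp(phi,cx,h):
    ph=np.radians(phi);b=np.array([cx+25*np.cos(ph),12+h+25*np.sin(ph)])
    a=np.radians(59-phi);r=np.array([rel[0]*np.cos(a)+rel[1]*np.sin(a),-rel[0]*np.sin(a)+rel[1]*np.cos(a)]) # clockwise (z-up, x-right): d0->up
    return b+r
L.append((*tcp(59,8,8),39,2))
for phi in (53,47,41,35,29,23,17,11,5.5,0):
    cx=32-50*np.cos(np.radians(phi))-3*(1-phi/59); L.append((*tcp(phi,cx,8),39-(59-phi),1))
L.append((*tcp(0,-22,8),-20,1));L.append((*tcp(0,-22,0),-20,3))
print([tuple(np.round(l,1).tolist()) for l in L])
plan([(l[0],y0+(-99.5-y0)*min(1,i/8),l[1],l[2],l[3],0) for i,l in enumerate(L)])
E
```

```text
t 2.97 carrier [-79.5 -99.3] 92.5 z [ 0.627  0.001 -0.779] F [-4.5  0.6  3.2] w 0.0265 gf 58.9
[(-82.1, 100.5, 39.0, 2.0), (-79.6, 109.5, 33.0, 1.0), (-74.1, 117.5, 27.0, 1.0), (-67.5, 124.4, 21.0, 1.0), (-59.7, 130.2, 15.0, 1.0), (-51.0, 134.8, 9.0, 1.0), (-41.4, 138.1, 3.0, 1.0), (-31.0, 140.1, -3.0, 1.0), (-20.0, 140.8, -9.0, 1.0), (-9.4, 140.3, -14.5, 1.0), (1.6, 138.7, -20.0, 1.0), (0.6, 138.7, -20.0, 1.0), (0.6, 130.7, -20.0, 3.0)]
t 2.97 carrier [-79.5 -99.3] 92.5 z [ 0.627  0.001 -0.779] F [-4.5  0.6  3.2] w 0.0265 gf 58.9
[[[.0075,-.0,-.0197],[-.0001,.0004,.0002],0],[[.0075,-.0,-.0198],[-.0002,.0004,.0002],0],[[.038,.0001,-.027],[.0,-.0334,-.0],0],[[.0448,.0001,-.0186],[.0,-.0333,-.0],0],[[.0453,.0001,-.0157],[.0,-.0333,-.0],0],[[.0464,.0001,-.0132],[.0,-.0334,-.0],0],[[.0479,.0001,-.0108],[.0,-.0333,-.0],0],[[.0501,.0002,-.0089],[.0,-.0333,-.0],0]]
[[[.0524,.0001,-.0074],[.0,-.0334,-.0],0],[[.055,.0001,-.0064],[-.0,-.0333,-.0],0],[[.0528,-.0,-.0058],[-.0,-.0306,-.0],0],[[.0551,-.0,-.0059],[-.0,-.0305,-.0],0],[[-.0047,-.0,.0017],[-.0,-.0,-.0],0],[[.0046,-.0,.0125],[-.0,-.0,-.0],0],[[.0045,-.0,.0125],[-.0,-.0,-.0],0],[[.0046,-.0,.0126],[-.0,-.0,-.0],0]]
```

Request:
{"method": "apply_moves", "body": {
  "steps": [
    [[0.0075, 0, -0.02], [0, 0, 0], 0],
    [[0.0075, 0, -0.02], [0, 0, 0], 0],
    [[0.038, 0, -0.027], [0, -0.0333, 0], 0],
    [[0.045, 0, -0.0185], [0, -0.0333, 0], 0],
    [[0.0455, 0, -0.0155], [0, -0.0333, 0], 0],
    [[0.0465, 0, -0.013], [0, -0.0333, 0], 0],
    [[0.048, 0, -0.011], [0, -0.0333, 0], 0],
    [[0.05, 0, -0.009], [0, -0.0333, 0], 0]
  ]
}}

```text
clock: 3.63
eef_pos: [0.5624, 0.0011, 0.1401]
tool_rot: [0.966, 0.257, 0.024, -0.005]
ft_force: [1.1, -0.3, -3.1]
grip_width: 0.0263
grasp_force: 59.3
```

Request:
{"method": "apply_moves", "body": {
  "steps": [
    [[0.0525, 0, -0.0075], [0, -0.0333, 0], 0],
    [[0.055, 0, -0.0065], [0, -0.0333, 0], 0],
    [[0.053, 0, -0.006], [0, -0.0306, 0], 0],
    [[0.055, 0, -0.006], [0, -0.0306, 0], 0],
    [[-0.0045, 0, 0.0015], [0, 0, 0], 0],
    [[0, 0, 0], [0, 0, 0], 0],
    [[0, 0, 0], [0, 0, 0], 0],
    [[0, 0, 0], [0, 0, 0], 0]
  ]
}}

```text
clock: 4.3
eef_pos: [0.5977, 0.0215, 0.1396]
tool_rot: [0.952, 0.253, -0.168, 0.045]
ft_force: [-0.3, 0.0, -1.3]
grip_width: 0.0265
grasp_force: 61.0
```

```bash
python3 - <<'E'
from h import *
plan([(0.6,-99.5,129.7,-20,4,0)])
a,_=snap('top','t3');b,_=snap('scene','s3')
a=cv2.resize(a[150:250,150:283],None,fx=3,fy=3,interpolation=3)
b=cv2.resize(b[170:270,240:370],None,fx=3,fy=3,interpolation=3)
cv2.imwrite('pics/c4.png',np.hstack([a,b])[:,:,::-1])
E
```

```text
t 4.30 carrier [  0.4 -99.5] 139.6 z [-0.342 -0.001 -0.94 ] F [-0.2  0.1 -1.3] w 0.0265 gf 61.0
[[[.0045,.0,.0116],[.0001,.0,.0001],0],[[.0045,.0001,.0116],[.0001,.0,.0],0],[[.0045,.0,.0115],[.0,.0001,.0001],0],[[.0045,.0001,.0116],[.0001,.0,.0],0],[[0,0,0],[0,0,0],0],[[0,0,0],[0,0,0],0],[[0,0,0],[0,0,0],0],[[0,0,0],[0,0,0],0]]
```

View pics/c4.png

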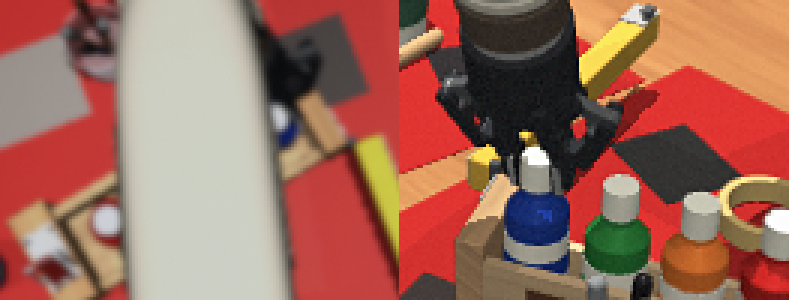

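The blue bottle hangs upright over its place with the fingers on its cap, so I'll lower it.

Request:
{"method": "apply_moves", "body": {
  "steps": [
    [[0.0045, 0, 0.0115], [0, 0, 0], 0],
    [[0.0045, 0, 0.0115], [0, 0, 0], 0],
    [[0.003, 0, 0.008], [0, 0, 0], 0],
    [[0, 0, 0], [0, 0, 0], 0],
    [[0, 0, 0], [0, 0, 0], 0],
    [[0, 0, 0], [0, 0, 0], 0],
    [[0, 0, 0], [0, 0, 0], 0],
    [[0, 0, 0], [0, 0, 0], 0]
  ]
}}

```text
clock: 5.07
eef_pos: [0.5983, 0.0221, 0.132]
tool_rot: [0.952, 0.253, -0.169, 0.045]
ft_force: [0.5, -0.1, -0.9]
grip_width: 0.0263
grasp_force: 61.0
```

```bash
python3 - <<'E'
from h import *
p,q=cur()
_,D=snap('scene','s4')
b=cv2.imread('pics/s4.png')[170:295,230:410]
cv2.imwrite('pics/c5.png',cv2.resize(b,None,fx=4,fy=4,interpolation=3))
K,d,r,t=cal('scene');vv,uu=np.mgrid[0:420,0:560];P=cv2.undistortPoints(np.c_[uu.ravel(),vv.ravel()].astype(float)[:,None],K,d)[:,0]
W=(np.c_[P,np.ones(len(P))]*D.reshape(-1,1)-t)@r;C=np.c_[(W[:,:2]-O)@M2,W[:,2]]*1000
for yc in(-100,-40,20):
    for zl in((80,90),(90,100)):
        s=(abs(C[:,1]-yc)<26)&(abs(C[:,0])<40)&(C[:,2]>zl[0])&(C[:,2]<zl[1])
        A=C[s][:,:2]
        from scipy.optimize import least_squares
        f=least_squares(lambda v:np.hypot(A[:,0]-v[0],A[:,1]-v[1])-25,[0,yc],loss='soft_l1');print(yc,zl,s.sum(),f.x.round(1),abs(f.fun).mean().round(1))
    s=(abs(C[:,1]-yc)<15)&(abs(C[:,0])<20)&(C[:,2]>120);print('top z',np.percentile(C[s][:,2],[50,90,97]).round(1))
E
```

```text
t 5.07 carrier [  1.2 -99.3] 132.0 z [-0.344 -0.001 -0.939] F [ 0.4 -0.4 -0.9] w 0.0263 gf 61.0
-100 (80, 90) 79 [   3.3 -100.2] 0.7
-100 (90, 100) 84 [   2.9 -100.5] 0.8
top z [143.5 571.7 575.3]
-40 (80, 90) 66 [ -0.6 -37.2] 0.7
-40 (90, 100) 101 [ -1.3 -37.5] 1.5
top z [144.  582.7 584.3]
20 (80, 90) 75 [-0.9 23.2] 0.8
20 (90, 100) 103 [-1.6 22.6] 1.4
top z [523.8 565.4 573.5]
```

Request:
{"method": "apply_moves", "body": {
  "steps": [
    [[0.0015, 0, 0.004], [0, 0, 0], 0],
    [[0, 0, 0], [0, 0, 0], 0],
    [[0.0015, 0, 0.004], [0, 0, 0], 0],
    [[0, 0, 0], [0, 0, 0], 0],
    [[0, 0, 0], [0, 0, 0], 0],
    [[0, 0, 0], [0, 0, 0], 0],
    [[0, 0, 0], [0, 0, 0], 0],
    [[0, 0, 0], [0, 0, 0], 0]
  ]
}}

```text
clock: 5.78
eef_pos: [0.5982, 0.0221, 0.1302]
tool_rot: [0.952, 0.253, -0.169, 0.045]
ft_force: [0.6, 0.6, -1.5]
grip_width: 0.0264
grasp_force: 61.0
```

Request:
{"method": "apply_moves", "body": {
  "steps": [
    [[0.0015, 0, 0.004], [0, 0, 0], 0],
    [[0, 0, 0], [0, 0, 0], 0],
    [[0.0015, 0, 0.004], [0, 0, 0], 0],
    [[0, 0, 0], [0, 0, 0], 0],
    [[0, 0, 0], [0, 0, 0], 0],
    [[0, 0, 0], [0, 0, 0], 0],
    [[0, 0, 0], [0, 0, 0], 0],
    [[0, 0, 0], [0, 0, 0], 0]
  ]
}}

```text
clock: 6.45
eef_pos: [0.5986, 0.0222, 0.13]
tool_rot: [0.952, 0.253, -0.168, 0.045]
ft_force: [0.0, 1.3, 5.1]
grip_width: 0.0262
grasp_force: 61.7
```

The floor contact is clear at 5 N, so I'll release and then lift.

Request:
{"method": "apply_moves", "body": {
  "steps": [
    [[0, 0, 0], [0, 0, 0], 0.3],
    [[0, 0, 0], [0, 0, 0], 0.45],
    [[0, 0, 0], [0, 0, 0], 0.45],
    [[0, 0, 0], [0, 0, 0], 0.45],
    [[0, 0, 0], [0, 0, 0], 0.45],
    [[0, 0, 0], [0, 0, 0], 0.45],
    [[-0.01, 0, -0.028], [0, 0, 0], 0.45],
    [[-0.017, 0, -0.047], [0, 0, 0], 0.45]
  ]
}}

```text
clock: 7.12
eef_pos: [0.5976, 0.022, 0.1438]
tool_rot: [0.951, 0.253, -0.17, 0.045]
ft_force: [0.4, 0.3, -0.2]
grip_width: 0.0385
grasp_force: 0.0
```

```bash
python3 - <<'E'
from h import *
p,q=cur()
# bar path. bar angle a: inner-face line from hinge (-51,-157.5); dir=(-sin a,cos a); outer normal=(-cos a,-sin a); thickness 28
def bp(a,r,gap):
    d=np.array([-np.sin(a),np.cos(a)]);n=np.array([-np.cos(a),-np.sin(a)])
    return np.array([-51,-157.5])+d*r+n*(29+gap+11*abs(n[0])+14.5*abs(n[1]))
s=bp(1.4,240,30);print(s)
plan([(0,-99.5,230,0,4,0),(-150,-170,230,0,5,0),(s[0],s[1],200,0,4,0),(s[0],s[1],82,0,3,0)])
print('swing')
st=pose(s[0],s[1],82,0)
an=np.linspace(1.4,.06,22)
plan([(*bp(a,240,0),82,0,1,0) for a in an],start=st)
for a in an[::7]:print(a,bp(a,240,0))
E
```

```text
t 7.12 carrier [  0.5 -99. ] 143.8 z [-0.346  0.    -0.938] F [ 0.5  0.  -0.2] w 0.0385 gf 0.0
[-300.28243784 -190.77296657]
t 7.12 carrier [  0.5 -99. ] 143.8 z [-0.346  0.    -0.938] F [ 0.5  0.  -0.2] w 0.0385 gf 0.0
[[[-.0379,.0005,-.1008],[-.0001,.0281,.0001],0],[[-.0289,.0006,-.1038],[-.0,.0281,.0001],0],[[-.0196,.0006,-.1059],[-.0001,.0282,.0002],0],[[-.0101,.0006,-.1072],[-.0,.0281,.0001],0],[[-.15,.0705,.0],[-.0,.0,.0],0],[[-.15,.0705,.0],[-.0,.0,.0],0],[[-.15,.0705,.0],[-.0,.0,.0],0],[[-.15,.0704,.0001],[-.0,.0,.0],0]]
[[[-.1501,.0705,.0],[-.0,.0,.0],0],[[-.1878,.0259,.0375],[-.0,.0,.0],0],[[-.1879,.0259,.0375],[-.0,.0,.0],0],[[-.1878,.026,.0376],[-.0,.0,.0],0],[[-.1879,.0259,.0375],[-.0,.0,.0],0],[[.0,.0,.1967],[-.0,.0,.0],0],[[.0001,.0,.1967],[-.0,.0,.0],0],[[.0,.0001,.1966],[-.0,.0,.0],0]]
swing
[[[.0255,-.1478,.0],[.0,.0,.0],0],[[.0007,-.0755,.0],[.0,.0,.0],0],[[.0055,-.0756,.0],[.0,.0,.0],0],[[.0103,-.0755,.0],[.0,.0,.0],0],[[.0151,-.075,.0],[.0,.0,.0],0],[[.0199,-.0743,.0],[.0,.0,.0],0],[[.0248,-.0732,.0],[.0,.0,.0],0],[[.0296,-.0718,.0],[.0,.0,.0],0]]
[[[.0343,-.0701,.0],[.0,.0,.0],0],[[.0389,-.068,.0],[.0,.0,.0],0],[[.0435,-.0657,.0],[.0,.0,.0],0],[[.0479,-.0629,.0],[.0,.0,.0],0],[[.0522,-.0599,.0],[.0,.0,.0],0],[[.0562,-.0566,.0],[.0,.0,.0],0],[[.0601,-.0529,.0],[.0,.0,.0],0],[[.0637,-.0491,.0],[.0,.0,.0],0]]
[[[.0671,-.0448,.0],[.0,.0,.0],0],[[.0701,-.0404,.0],[.0,.0,.0],0],[[.073,-.0357,.0],[.0,.0,.0],0],[[.0754,-.0309,.0],[.0,.0,.0],0],[[.0775,-.0257,.0],[.0,.0,.0],0],[[.0793,-.0206,.0],[.0,.0,.0],0],[[0,0,0],[0,0,0],0],[[0,0,0],[0,0,0],0]]
1.4 [-295.18342356 -161.20947467]
0.9533333333333334 [-274.00621518  -57.02492889]
0.5066666666666667 [-207.38237707   30.1935666 ]
0.06 [-106.16753821   79.61861887]
```

Request:
{"method": "apply_moves", "body": {
  "steps": [
    [[-0.038, 0, -0.1], [0, 0.028, 0], 0.45],
    [[-0.029, 0, -0.104], [0, 0.028, 0], 0.45],
    [[-0.0195, 0, -0.106], [0, 0.028, 0], 0.45],
    [[-0.01, 0, -0.107], [0, 0.0285, 0], 0.45],
    [[-0.15, 0.07, 0], [0, 0, 0], 0],
    [[-0.15, 0.07, 0], [0, 0, 0], 0],
    [[-0.15, 0.07, 0], [0, 0, 0], 0],
    [[-0.15, 0.07, 0], [0, 0, 0], 0]
  ]
}}

```text
clock: 7.78
eef_pos: [0.5205, -0.0875, 0.232]
tool_rot: [0.966, 0.258, 0.002, 0.0]
ft_force: [0.4, -1.1, 0.2]
grip_width: 0.0002
grasp_force: 0.0
```

Request:
{"method": "apply_moves", "body": {
  "steps": [
    [[-0.15, 0.07, 0], [0, 0, 0], 0],
    [[-0.188, 0.026, 0.0375], [0, 0, 0], 0],
    [[-0.188, 0.026, 0.0375], [0, 0, 0], 0],
    [[-0.188, 0.026, 0.0375], [0, 0, 0], 0],
    [[-0.188, 0.026, 0.0375], [0, 0, 0], 0],
    [[0, 0, 0.1], [0, 0, 0], 0],
    [[0, 0, 0], [0, 0, 0], 0],
    [[0, 0, 0], [0, 0, 0], 0]
  ]
}}

```text
clock: 8.45
eef_pos: [0.3819, -0.2064, 0.1804]
tool_rot: [0.966, 0.257, 0.001, -0.0]
ft_force: [-0.6, 0.2, 0.2]
grip_width: 0.0001
grasp_force: 0.0
```

```bash
python3 - <<'E'
from h import *
plan([(-300.3,-190.8,82,0,4,0)])
a,D=snap('top','t5');a=cv2.resize(a[150:310,150:350],None,fx=3.75,fy=3.75,interpolation=3)
cv2.imwrite('pics/c6.png',a[:,:,::-1])
E
```

```text
t 8.45 carrier [-300.  -190.4] 180.4 z [ 0.002  0.    -1.   ] F [-0.4  0.5  0.2] w 0.0001 gf 0.0
[[[-.0007,.0005,.123],[-.0,-.0002,.0001],0],[[-.0006,.0005,.123],[-.0,-.0002,.0],0],[[-.0005,.0006,.1229],[-.0001,-.0002,.0001],0],[[-.0004,.0005,.123],[-.0,-.0002,.0],0],[[0,0,0],[0,0,0],0],[[0,0,0],[0,0,0],0],[[0,0,0],[0,0,0],0],[[0,0,0],[0,0,0],0]]
```

View pics/c6.png

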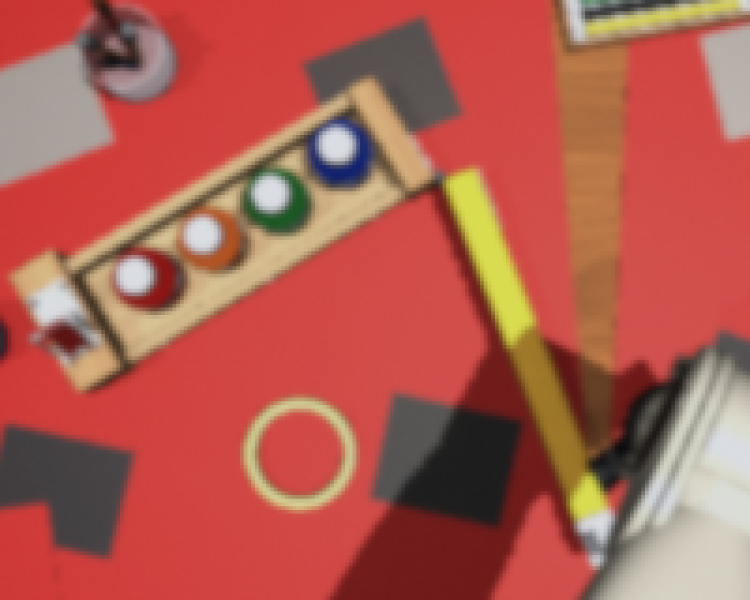

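All four bottles stand in the row, and the closed fingers are just outside the bar's outer face near (600,470). I'll descend and swing the bar.

Request:
{"method": "apply_moves", "body": {
  "steps": [
    [[0, 0, 0.123], [0, 0, 0], 0],
    [[0, 0, 0.123], [0, 0, 0], 0],
    [[0, 0, 0.123], [0, 0, 0], 0],
    [[0, 0, 0.123], [0, 0, 0], 0],
    [[0.006, -0.05, 0], [0, 0, 0], 0],
    [[0.007, -0.05, 0], [0, 0, 0], 0],
    [[0.006, -0.05, 0], [0, 0, 0], 0],
    [[0.006, -0.07, 0], [0, 0, 0], 0]
  ]
}}

```text
clock: 9.17
eef_pos: [0.3668, -0.1653, 0.0834]
tool_rot: [0.966, 0.258, 0.003, 0.001]
ft_force: [-0.1, -0.4, -0.0]
grip_width: -0.0002
grasp_force: 0.3
```

Request:
{"method": "apply_moves", "body": {
  "steps": [
    [[0.0055, -0.0755, 0], [0, 0, 0], 0],
    [[0.01, -0.0755, 0], [0, 0, 0], 0],
    [[0.015, -0.075, 0], [0, 0, 0], 0],
    [[0.02, -0.0745, 0], [0, 0, 0], 0],
    [[0.025, -0.073, 0], [0, 0, 0], 0],
    [[0.03, -0.072, 0], [0, 0, 0], 0],
    [[0.0345, -0.07, 0], [0, 0, 0], 0],
    [[0.039, -0.068, 0], [0, 0, 0], 0]
  ]
}}

```text
clock: 9.83
eef_pos: [0.3392, -0.0454, 0.0837]
tool_rot: [0.966, 0.258, 0.003, 0.001]
ft_force: [0.0, -1.1, 0.2]
grip_width: -0.0005
grasp_force: 0.3
```

```bash
cat >> h.py <<'E'
def bp(a,r,gap):
    d=np.array([-np.sin(a),np.cos(a)]);n=np.array([-np.cos(a),-np.sin(a)])
    return np.array([-51,-157.5])+d*r+n*(29+gap+11*abs(n[0])+14.5*abs(n[1]))
E
python3 - <<'E'
from h import *
p,q=cur();c=M2.T@(p[:2]-O)*1e3
an=np.linspace(1.5,0,400);k=np.argmin([np.linalg.norm(bp(a,240,0)-c) for a in an]);print(an[k],bp(an[k],240,0))
plan([(*bp(a,240,0),82,0,1,0) for a in np.linspace(an[k],.1,15)[1:]])
E
```

```text
t 9.83 carrier [-257.2  -29.4] 83.7 z [ 0.006 -0.003 -1.   ] F [-0.5 -1.   0.2] w -0.0005 gf 0.3
0.8195488721804511 [-258.55282495  -28.11404323]
t 9.83 carrier [-257.2  -29.4] 83.7 z [ 0.006 -0.003 -1.   ] F [-0.5 -1.   0.2] w -0.0005 gf 0.3
[[[.0285,-.0595,.0083],[.0011,-.002,.0008],0],[[.0379,-.0511,-.0],[-.0,.0,.0],0],[[.0407,-.0493,-.0],[-.0,.0,.0],0],[[.0434,-.0471,-.0],[-.0,.0,.0],0],[[.046,-.045,-.0],[-.0,.0,.0],0],[[.0485,-.0425,-.0],[-.0,.0,.0],0],[[.0508,-.0401,-.0],[-.0,.0,.0],0],[[.0531,-.0373,-.0],[-.0,.0,.0],0]]
[[[.0552,-.0346,-.0001],[-.0,.0,.0],0],[[.057,-.0316,.0],[-.0,.0,.0],0],[[.0589,-.0286,.0],[-.0,.0,.0],0],[[.0605,-.0254,.0],[-.0,.0,.0],0],[[.0619,-.0221,.0],[-.0,.0,.0],0],[[.0632,-.0188,-.0],[-.0,.0,.0],0],[[0,0,0],[0,0,0],0],[[0,0,0],[0,0,0],0]]
```

Request:
{"method": "apply_moves", "body": {
  "steps": [
    [[0.0285, -0.059, 0.005], [0, -0.002, 0], 0],
    [[0.038, -0.051, 0], [0, 0, 0], 0],
    [[0.041, -0.049, 0], [0, 0, 0], 0],
    [[0.0435, -0.047, 0], [0, 0, 0], 0],
    [[0.046, -0.045, 0], [0, 0, 0], 0],
    [[0.0485, -0.0425, 0], [0, 0, 0], 0],
    [[0.051, -0.04, 0], [0, 0, 0], 0],
    [[0.053, -0.0375, 0], [0, 0, 0], 0]
  ]
}}

```text
clock: 10.5
eef_pos: [0.3629, 0.0541, 0.0824]
tool_rot: [0.966, 0.258, 0.0, 0.001]
ft_force: [-0.1, -0.2, 0.4]
grip_width: -0.0
grasp_force: 0.3
```

Request:
{"method": "apply_moves", "body": {
  "steps": [
    [[0.055, -0.0345, 0], [0, 0, 0], 0],
    [[0.057, -0.0315, 0], [0, 0, 0], 0],
    [[0.059, -0.0285, 0], [0, 0, 0], 0],
    [[0.0605, -0.0255, 0], [0, 0, 0], 0],
    [[0.062, -0.022, 0], [0, 0, 0], 0],
    [[0.063, -0.019, 0], [0, 0, 0], 0],
    [[0, 0, 0], [0, 0, 0], 0],
    [[0, 0, 0], [0, 0, 0], 0]
  ]
}}

```text
clock: 11.17
eef_pos: [0.4082, 0.1168, 0.0805]
tool_rot: [0.966, 0.258, -0.001, 0.001]
ft_force: [-0.8, 0.2, -0.6]
grip_width: 0.0002
grasp_force: 0.0
```

```bash
python3 - <<'E'
from h import *
plan([(-91,82,82,0,6,0)])
E
```

```text
t 11.17 carrier [-116.9   77.2] 80.5 z [-0.003 -0.    -1.   ] F [-0.6  0.5 -0.6] w 0.0002 gf 0.0
[[[.0216,-.0039,-.0013],[.0,.0001,.0002],0],[[.0216,-.0039,-.0013],[.0,.0001,.0001],0],[[.0216,-.0039,-.0013],[.0,.0002,.0002],0],[[.0216,-.004,-.0012],[.0,.0001,.0001],0],[[.0215,-.004,-.0012],[.0001,.0002,.0002],0],[[.0216,-.004,-.0013],[.0,.0001,.0001],0],[[0,0,0],[0,0,0],0],[[0,0,0],[0,0,0],0]]
```

Request:
{"method": "apply_moves", "body": {
  "steps": [
    [[0.0215, -0.004, -0.001], [0, 0, 0], 0],
    [[0.0215, -0.004, -0.001], [0, 0, 0], 0],
    [[0.0215, -0.004, -0.001], [0, 0, 0], 0],
    [[0.0215, -0.004, -0.001], [0, 0, 0], 0],
    [[0.0215, -0.004, 0], [0, 0, 0], 0],
    [[0.0215, -0.004, 0], [0, 0, 0], 0],
    [[0, 0, 0], [0, 0, 0], 0],
    [[0, 0, 0], [0, 0, 0], 0]
  ]
}}

```text
clock: 11.83
eef_pos: [0.4275, 0.1328, 0.0804]
tool_rot: [0.966, 0.257, -0.002, 0.001]
ft_force: [-1.2, -1.4, -0.1]
grip_width: 0.0001
grasp_force: 0.8
```

```bash
python3 - <<'E'
from h import *
cur()
E
```

```text
t 11.83 carrier [-92.2  81.6] 80.4 z [-0.005 -0.    -1.   ] F [-1.8 -0.6 -0.1] w 0.0001 gf 0.8
```

Request:
{"method": "apply_moves", "body": {
  "steps": [
    [[0.007, 0, 0], [0, 0, 0], 0],
    [[0.007, 0, 0], [0, 0, 0], 0],
    [[0.007, 0, 0], [0, 0, 0], 0],
    [[0.005, 0, 0], [0, 0, 0], 0],
    [[0, 0, 0], [0, 0, 0], 0],
    [[0, 0, 0], [0, 0, 0], 0],
    [[0, 0, 0], [0, 0, 0], 0],
    [[0, 0, 0], [0, 0, 0], 0]
  ]
}}

```text
clock: 12.5
eef_pos: [0.4276, 0.133, 0.0801]
tool_rot: [0.966, 0.257, -0.007, 0.002]
ft_force: [-11.5, -7.7, 10.6]
grip_width: 0.0001
grasp_force: 6.9
```

```bash
python3 - <<'E'
from h import *
cur()
E
```

```text
t 12.50 carrier [-92.1  81.7] 80.1 z [-0.014 -0.001 -1.   ] F [-13.8  -0.9  10.6] w 0.0001 gf 6.9
```

```bash
python3 - <<'E'
from h import *
w=atz('top',184.7,163,.09);print('jar',(M2.T@(w[:2]-O)*1e3).round())
plan([(-125,80,82,0,2,0),(-125,80,240,0,5,0),(-125,150,240,0,3,0),(34,150,240,0,6,0)])
E
```

```text
jar [162.  -2.]
t 12.50 carrier [-92.1  81.7] 80.1 z [-0.014 -0.001 -1.   ] F [-13.8  -0.9  10.6] w 0.0001 gf 6.9
[[[-.0824,.0041,-.0036],[.0001,.0022,.0001],0],[[-.0824,.0042,-.0042],[.0001,.0022,.0001],0],[[.0,-.0,-.158],[-.0,-.0,.0],0],[[.0,-.0,-.158],[-.0,-.0,.0],0],[[.0,-.0,-.158],[-.0,-.0,.0],0],[[.0,-.0,-.158],[-.0,-.0,.0],0],[[.0001,-.0001,-.158],[-.0,-.0,.0],0],[[-.0,-.1167,.0],[-.0,-.0,.0],0]]
[[[-.0,-.1166,.0],[-.0,-.0,.0],0],[[-.0,-.1167,.0],[-.0,-.0,.0],0],[[.1325,.0,.0],[-.0,-.0,.0],0],[[.1325,.0,.0],[-.0,-.0,.0],0],[[.1325,.0,.0],[-.0,-.0,.0],0],[[.1325,.0,.0],[-.0,-.0,.0],0],[[.1325,.0,.0],[-.0,-.0,.0],0],[[.1325,.0,.0001],[-.0,-.0,.0],0]]
```

Next I'll check the bar and lever with a picture while the arm is back at x -125, before moving over.

Request:
{"method": "apply_moves", "body": {
  "steps": [
    [[-0.095, 0.004, -0.004], [0, 0.002, 0], 0],
    [[-0.095, 0.004, -0.004], [0, 0.002, 0], 0],
    [[0, 0, -0.158], [0, 0, 0], 0],
    [[0, 0, -0.158], [0, 0, 0], 0],
    [[0, 0, -0.158], [0, 0, 0], 0],
    [[0, 0, -0.158], [0, 0, 0], 0],
    [[0, 0, -0.158], [0, 0, 0], 0],
    [[0, 0, 0], [0, 0, 0], 0]
  ]
}}

```text
clock: 13.17
eef_pos: [0.4027, 0.116, 0.2469]
tool_rot: [0.966, 0.257, 0.011, -0.001]
ft_force: [0.8, 0.2, -0.2]
grip_width: 0.0001
grasp_force: 0.0
```

```bash
python3 - <<'E'
from h import *
a,D=snap('top','t6');b,D2=snap('scene','s6')
a=cv2.resize(a[170:270,140:273],None,fx=3,fy=3,interpolation=3)
b=cv2.resize(b[220:320,330:460],None,fx=3,fy=3,interpolation=3)
cv2.imwrite('pics/c7.png',np.hstack([a,b])[:,:,::-1])
plan([(-125,150,240,0,3,0),(34,150,240,0,5,0),(34,150,148,0,5,0)])
E
```

```text
t 13.27 carrier [-124.6   79.8] 241.9 z [ 0.014 -0.001 -1.   ] F [-1.1  0.4 -0.8] w 0.0003 gf 0.0
[[[-.0005,-.117,.003],[.0001,-.0015,.0002],0],[[-.0005,-.117,.0031],[.0001,-.0015,.0002],0],[[-.0006,-.1169,.0032],[.0001,-.0015,.0001],0],[[.159,.0,-.0],[.0,.0,.0],0],[[.159,.0,-.0],[.0,.0,.0],0],[[.159,.0,-.0],[.0,.0,.0],0],[[.159,.0,-.0],[.0,.0,.0],0],[[.159,.0001,-.0001],[.0,.0,.0],0]]
[[[-.0,-.0,.092],[.0,.0,.0],0],[[-.0,-.0,.092],[.0,.0,.0],0],[[-.0,-.0,.092],[.0,.0,.0],0],[[-.0,-.0,.092],[.0,.0,.0],0],[[-.0,-.0,.092],[.0,.0,.0],0],[[0,0,0],[0,0,0],0],[[0,0,0],[0,0,0],0],[[0,0,0],[0,0,0],0]]
```

View pics/c7.png

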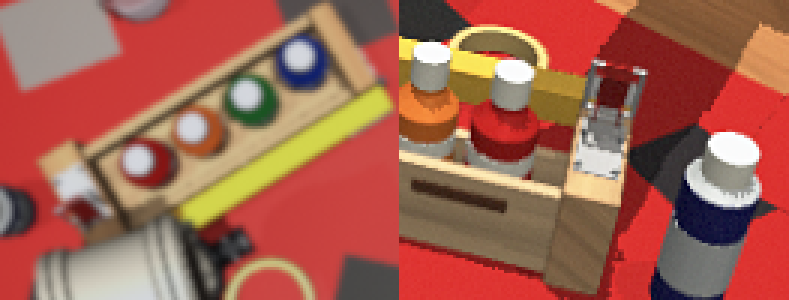

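The bar lies shut along the front and the lever still leans back with its loop folded. I'll go behind the lever.

Request:
{"method": "apply_moves", "body": {
  "steps": [
    [[0, -0.117, 0.003], [0, -0.0015, 0], 0],
    [[0, -0.117, 0.003], [0, -0.0015, 0], 0],
    [[0, -0.117, 0.003], [0, -0.0015, 0], 0],
    [[0.159, 0, 0], [0, 0, 0], 0],
    [[0.159, 0, 0], [0, 0, 0], 0],
    [[0.159, 0, 0], [0, 0, 0], 0],
    [[0.159, 0, 0], [0, 0, 0], 0],
    [[0.159, 0, 0], [0, 0, 0], 0]
  ]
}}

```text
clock: 13.93
eef_pos: [0.5023, 0.2553, 0.2354]
tool_rot: [0.966, 0.257, -0.004, 0.001]
ft_force: [-0.2, -0.4, 0.5]
grip_width: 0.0001
grasp_force: 0.0
```

Request:
{"method": "apply_moves", "body": {
  "steps": [
    [[0, 0, 0.092], [0, 0, 0], 0],
    [[0, 0, 0.092], [0, 0, 0], 0],
    [[0, 0, 0.092], [0, 0, 0], 0],
    [[0, 0, 0.092], [0, 0, 0], 0],
    [[0, 0, 0.092], [0, 0, 0], 0],
    [[0, 0, 0], [0, 0, 0], 0],
    [[0, 0, 0], [0, 0, 0], 0],
    [[0, 0, 0], [0, 0, 0], 0]
  ]
}}

```text
clock: 14.6
eef_pos: [0.5015, 0.2545, 0.1457]
tool_rot: [0.966, 0.257, -0.003, 0.001]
ft_force: [0.4, -0.2, 0.0]
grip_width: -0.0002
grasp_force: 0.0
```

```bash
python3 - <<'E'
from h import *
plan([(-27,150,148,0,8,0)])
E
```

```text
t 14.60 carrier [ 32.3 150.5] 145.7 z [-0.006 -0.    -1.   ] F [ 0.2 -0.3  0. ] w -0.0002 gf 0.0
[[[-.0371,.0003,-.0013],[.0,.0002,.0001],0],[[-.0371,.0003,-.0013],[.0,.0002,.0001],0],[[-.0371,.0003,-.0013],[.0,.0002,.0001],0],[[-.0371,.0003,-.0013],[.0,.0002,.0],0],[[-.0371,.0003,-.0014],[.0,.0002,.0001],0],[[-.0371,.0003,-.0014],[.0,.0003,.0],0],[[-.0371,.0003,-.0014],[.0,.0002,.0001],0],[[-.037,.0003,-.0014],[.0,.0003,.0],0]]
```

Request:
{"method": "apply_moves", "body": {
  "steps": [
    [[-0.037, 0, -0.0015], [0, 0, 0], 0],
    [[-0.037, 0, -0.0015], [0, 0, 0], 0],
    [[-0.037, 0, -0.0015], [0, 0, 0], 0],
    [[-0.037, 0, -0.0015], [0, 0, 0], 0],
    [[-0.037, 0, -0.001], [0, 0, 0], 0],
    [[-0.037, 0, -0.001], [0, 0, 0], 0],
    [[-0.037, 0, -0.001], [0, 0, 0], 0],
    [[-0.037, 0, -0.001], [0, 0, 0], 0]
  ]
}}

```text
clock: 15.27
eef_pos: [0.4495, 0.2246, 0.1481]
tool_rot: [0.966, 0.257, -0.002, 0.001]
ft_force: [1.0, 0.1, -0.9]
grip_width: 0.0005
grasp_force: 0.4
```

Request:
{"method": "apply_moves", "body": {
  "steps": [
    [[-0.009, 0, 0], [0, 0, 0], 0],
    [[-0.009, 0, 0], [0, 0, 0], 0],
    [[-0.005, 0, 0], [0, 0, 0], 0],
    [[0, 0, 0], [0, 0, 0], 0],
    [[0, 0, 0], [0, 0, 0], 0],
    [[0, 0, 0], [0, 0, 0], 0],
    [[0, 0, 0], [0, 0, 0], 0],
    [[0, 0, 0], [0, 0, 0], 0]
  ]
}}

```text
clock: 15.93
eef_pos: [0.4461, 0.2227, 0.1478]
tool_rot: [0.966, 0.257, -0.003, 0.001]
ft_force: [-0.7, 0.6, 1.0]
grip_width: 0.0002
grasp_force: 0.0
```

```bash
python3 - <<'E'
from h import *
cur()
b,D2=snap('scene','s7')
b=cv2.resize(b[210:310,320:460],None,fx=5,fy=5,interpolation=3)
cv2.imwrite('pics/c8.png',b[:,:,::-1])
E
```

```text
t 15.93 carrier [-31.5 150.4] 147.8 z [-0.006 -0.    -1.   ] F [-0.3  0.9  1. ] w 0.0002 gf 0.0
```

View pics/c8.png

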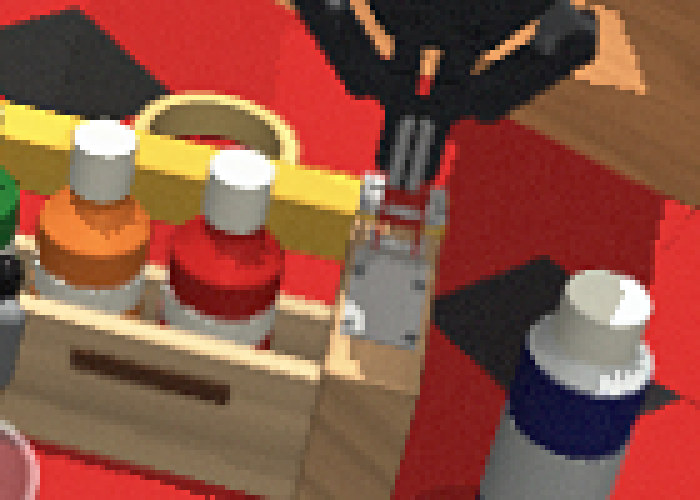

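The lever is tipped forward past upright, but there is no stop force yet, so I'll push on a little.

Request:
{"method": "apply_moves", "body": {
  "steps": [
    [[-0.01, 0, 0], [0, 0, 0], 0],
    [[-0.01, 0, 0], [0, 0, 0], 0],
    [[-0.005, 0, 0], [0, 0, 0], 0],
    [[0, 0, 0], [0, 0, 0], 0],
    [[0, 0, 0], [0, 0, 0], 0],
    [[0, 0, 0], [0, 0, 0], 0],
    [[0, 0, 0], [0, 0, 0], 0],
    [[0, 0, 0], [0, 0, 0], 0]
  ]
}}

```text
clock: 16.65
eef_pos: [0.4427, 0.2207, 0.1486]
tool_rot: [0.966, 0.257, -0.001, 0.001]
ft_force: [4.8, 2.5, 0.9]
grip_width: -0.0
grasp_force: 2.6
```

```bash
python3 - <<'E'
from h import *
cur()
E
```

```text
t 16.65 carrier [-35.5 150.3] 148.6 z [-0.003 -0.    -1.   ] F [ 5.4 -0.3  0.9] w -0.0000 gf 2.6
```

Request:
{"method": "apply_moves", "body": {
  "steps": [
    [[0.04, 0, 0], [0, 0, 0], 0],
    [[0.06, 0, -0.02], [0, 0, 0], 0],
    [[0.04, 0, -0.15], [0, 0, 0], 0],
    [[0, 0, -0.16], [0, 0, 0], 0],
    [[0, 0, -0.16], [0, 0, 0], 0],
    [[0.1, 0, 0], [0, 0, 0], 0],
    [[0.18, 0, 0], [0, 0, 0], 0],
    [[0, 0, 0], [0, 0, 0], 0]
  ]
}}

```text
clock: 17.32
eef_pos: [0.5182, 0.2639, 0.2426]
tool_rot: [0.966, 0.257, -0.004, 0.001]
ft_force: [-0.1, 0.0, -0.5]
grip_width: 0.0001
grasp_force: 0.0
```

```bash
python3 - <<'E'
from h import *
p,q=cur()
b,D=snap('scene','s8');a,Dt=snap('top','t8')
b=cv2.resize(b[220:300,350:455],None,fx=3.75,fy=3.75,interpolation=3)
a=cv2.resize(a[195:275,135:240],None,fx=3.75,fy=3.75,interpolation=3)
cv2.imwrite('pics/c9.png',np.hstack([a,b])[:,:,::-1])
for n,d in(('scene',D),('top',Dt)):
    K,dc,r,t=cal(n);vv,uu=np.mgrid[0:420,0:560];P=cv2.undistortPoints(np.c_[uu.ravel(),vv.ravel()].astype(float)[:,None],K,dc)[:,0]
    W=(np.c_[P,np.ones(len(P))]*d.reshape(-1,1)-t)@r;C=np.c_[(W[:,:2]-O)@M2,W[:,2]]*1000
    s=(C[:,1]>128)&(C[:,1]<175)&(abs(C[:,0]+50)<45)&(C[:,2]>98)&(C[:,2]<175);A=C[s];A=A[np.argsort(A[:,0])]
    print(n,s.sum(),A[::max(1,len(A)//30)].round(0).tolist())
plan([(-100,150,242,0,6,0),(-100,150,162,0,5,0)])
E
```

```text
t 17.32 carrier [ 51.5 150.5] 242.6 z [-0.008 -0.    -1.   ] F [-0.1  0.1 -0.5] w 0.0001 gf 0.0
scene 279 [[-74.0, 136.0, 98.0], [-61.0, 143.0, 154.0], [-56.0, 158.0, 148.0], [-54.0, 152.0, 147.0], [-53.0, 156.0, 146.0], [-52.0, 151.0, 141.0], [-50.0, 152.0, 136.0], [-49.0, 146.0, 144.0], [-49.0, 148.0, 136.0], [-47.0, 157.0, 137.0], [-47.0, 160.0, 133.0], [-45.0, 152.0, 129.0], [-44.0, 143.0, 128.0], [-43.0, 154.0, 128.0], [-42.0, 159.0, 125.0], [-41.0, 157.0, 125.0], [-40.0, 150.0, 127.0], [-38.0, 147.0, 122.0], [-38.0, 154.0, 119.0], [-36.0, 146.0, 117.0], [-36.0, 158.0, 113.0], [-32.0, 151.0, 116.0], [-31.0, 154.0, 110.0], [-30.0, 144.0, 119.0], [-29.0, 140.0, 105.0], [-28.0, 134.0, 114.0], [-27.0, 136.0, 116.0], [-26.0, 141.0, 104.0], [-24.0, 159.0, 111.0], [-23.0, 161.0, 104.0], [-21.0, 159.0, 105.0]]
top 170 [[-76.0, 143.0, 99.0], [-68.0, 145.0, 100.0], [-64.0, 136.0, 101.0], [-61.0, 168.0, 99.0], [-60.0, 153.0, 104.0], [-59.0, 149.0, 102.0], [-58.0, 145.0, 103.0], [-56.0, 151.0, 152.0], [-55.0, 133.0, 107.0], [-54.0, 151.0, 147.0], [-52.0, 153.0, 150.0], [-51.0, 149.0, 149.0]
[... 413 characters left out ...]
], [-23.0, 159.0, 98.0], [-21.0, 156.0, 107.0], [-19.0, 143.0, 98.0], [-14.0, 157.0, 99.0]]
t 17.42 carrier [ 47.2 150.6] 242.9 z [-0.012 -0.    -1.   ] F [-0.3 -0.2  0.2] w -0.0001 gf 0.0
[[[-.1226,.0003,.0022],[.0,.0006,.0001],0],[[-.1226,.0003,.002],[.0,.0006,.0001],0],[[-.1226,.0003,.0017],[.0,.0006,.0001],0],[[-.1227,.0004,.0015],[.0,.0007,.0001],0],[[-.1227,.0004,.0013],[.0,.0006,.0001],0],[[-.1226,.0005,.001],[.0,.0007,.0001],0],[[-.0,-.0,.08],[.0,-.0,-.0],0],[[-.0,-.0,.08],[.0,-.0,-.0],0]]
[[[-.0,-.0,.08],[.0,-.0,-.0],0],[[-.0,-.0,.08],[.0,-.0,-.0],0],[[-.0,-.0001,.08],[.0,-.0,-.0],0],[[0,0,0],[0,0,0],0],[[0,0,0],[0,0,0],0],[[0,0,0],[0,0,0],0],[[0,0,0],[0,0,0],0],[[0,0,0],[0,0,0],0]]
```

View pics/c9.png

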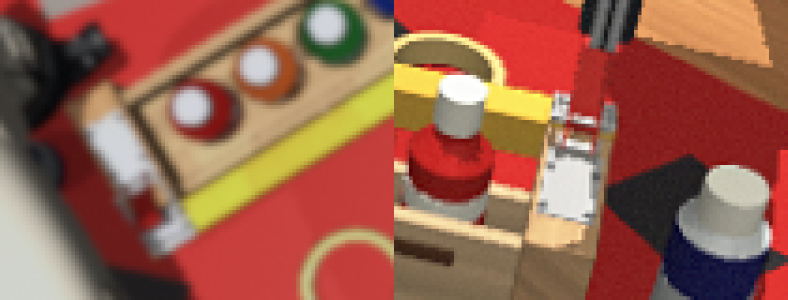

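The loop has fallen forward onto the bar's end, with its wires running to about x -72, z 98. The lever is at about 2.1. I'll go round to the front side.

Request:
{"method": "apply_moves", "body": {
  "steps": [
    [[-0.1225, 0, 0.002], [0, 0.001, 0], 0],
    [[-0.1225, 0, 0.002], [0, 0.001, 0], 0],
    [[-0.1225, 0, 0.0015], [0, 0.001, 0], 0],
    [[-0.1225, 0, 0.0015], [0, 0.0005, 0], 0],
    [[-0.1225, 0, 0.0015], [0, 0.0005, 0], 0],
    [[-0.1225, 0, 0.001], [0, 0, 0], 0],
    [[0, 0, 0.08], [0, 0, 0], 0],
    [[0, 0, 0.08], [0, 0, 0], 0]
  ]
}}

```text
clock: 18.08
eef_pos: [0.3855, 0.1879, 0.212]
tool_rot: [0.966, 0.257, 0.004, -0.001]
ft_force: [-0.3, 1.0, -0.1]
grip_width: -0.0002
grasp_force: 0.0
```

Request:
{"method": "apply_moves", "body": {
  "steps": [
    [[0, 0, 0.08], [0, 0, 0], 0],
    [[0, 0, 0.08], [0, 0, 0], 0],
    [[0, 0, 0.08], [0, 0, 0], 0],
    [[0, 0, 0], [0, 0, 0], 0],
    [[0, 0, 0], [0, 0, 0], 0],
    [[0, 0, 0], [0, 0, 0], 0],
    [[0, 0, 0], [0, 0, 0], 0],
    [[0, 0, 0], [0, 0, 0], 0]
  ]
}}

```text
clock: 18.75
eef_pos: [0.3885, 0.1896, 0.1644]
tool_rot: [0.966, 0.257, 0.004, -0.001]
ft_force: [-0.4, -0.5, -0.5]
grip_width: -0.0001
grasp_force: 0.0
```

```bash
python3 - <<'E'
from h import *
plan([(-34,150,163,0,16,0)])
print('arc')
L=[]
for th in np.radians(np.arange(84,-0.1,-5.25)):
    c=np.array([-23,100])+48*np.array([np.cos(th),np.sin(th)])+1.5*np.array([-np.sin(th),np.cos(th)])
    L.append((c[0]-11,150,c[1]+17,0,1,0))
print(np.round(L[0],1),np.round(L[-1],1))
plan(L,start=pose(-34,150,163,0))
E
```

```text
t 18.75 carrier [-98.  150.2] 164.4 z [ 0.009 -0.    -1.   ] F [-0.6 -0.2 -0.5] w -0.0001 gf 0.0
[[[.02,.0001,.0006],[.0,-.0002,.0],0],[[.02,.0001,.0006],[.0,-.0002,.0],0],[[.02,.0001,.0006],[.0,-.0002,.0],0],[[.02,.0001,.0006],[.0,-.0002,.0],0],[[.02,.0001,.0006],[.0,-.0002,.0],0],[[.02,.0001,.0006],[.0,-.0002,.0],0],[[.02,.0001,.0005],[.0,-.0002,.0001],0],[[.02,.0001,.0005],[.0,-.0002,.0],0]]
[[[.02,.0001,.0005],[.0,-.0002,.0001],0],[[.02,.0001,.0005],[.0,-.0002,.0],0],[[.02,.0001,.0005],[.0,-.0001,.0001],0],[[.0199,.0001,.0005],[.0,-.0002,.0],0],[[.02,.0001,.0005],[.0,-.0001,.0001],0],[[.0199,.0,.0005],[.0,-.0002,.0],0],[[.02,.0001,.0005],[.0001,-.0001,.0001],0],[[.0199,.0,.0004],[.0,-.0002,.0],0]]
arc
[-30.5 150.  164.9   0.    1.    0. ] [ 14.  150.  118.5   0.    1.    0. ]
[[[.0176,.0,-.0095],[.0,.0,.0],0],[[.0219,.0,.0026],[.0,.0,.0],0],[[.0215,.0,.0047],[.0,.0,.0],0],[[.021,.0,.0065],[.0,.0,.0],0],[[.0203,.0,.0085],[.0,.0,.0],0],[[.0194,.0,.0102],[.0,.0,.0],0],[[.0185,.0,.012],[.0,.0,.0],0],[[.0172,.0,.0137],[.0,.0,.0],0]]
[[[.0159,.0,.0151],[.0,.0,.0],0],[[.0145,.0,.0166],[.0,.0,.0],0],[[.0129,.0,.0178],[.0,.0,.0],0],[[.0112,.0,.0189],[.0,.0,.0],0],[[.0095,.0,.0199],[.0,.0,.0],0],[[.0076,.0,.0206],[.0,.0,.0],0],[[.0056,.0,.0213],[.0,.0,.0],0],[[.0037,.0,.0217],[.0,.0,.0],0]]
[[[.0017,.0,.0219],[.0,.0,.0],0],[[0,0,0],[0,0,0],0],[[0,0,0],[0,0,0],0],[[0,0,0],[0,0,0],0],[[0,0,0],[0,0,0],0],[[0,0,0],[0,0,0],0],[[0,0,0],[0,0,0],0],[[0,0,0],[0,0,0],0]]
```

Request:
{"method": "apply_moves", "body": {
  "steps": [
    [[0.02, 0, 0.0005], [0, 0, 0], 0],
    [[0.02, 0, 0.0005], [0, 0, 0], 0],
    [[0.02, 0, 0.0005], [0, 0, 0], 0],
    [[0.02, 0, 0.0005], [0, 0, 0], 0],
    [[0.02, 0, 0.0005], [0, 0, 0], 0],
    [[0.02, 0, 0.0005], [0, 0, 0], 0],
    [[0.02, 0, 0.0005], [0, 0, 0], 0],
    [[0.02, 0, 0.0005], [0, 0, 0], 0]
  ]
}}

```text
clock: 19.42
eef_pos: [0.4159, 0.2053, 0.1626]
tool_rot: [0.966, 0.257, 0.003, -0.001]
ft_force: [-1.0, -1.3, -0.3]
grip_width: 0.0001
grasp_force: 0.5
```

Request:
{"method": "apply_moves", "body": {
  "steps": [
    [[0.02, 0, 0.0005], [0, -0.001, 0], 0],
    [[0.02, 0, 0.0005], [0, -0.001, 0], 0],
    [[0.02, 0, 0.0005], [0, -0.001, 0], 0],
    [[0.02, 0, 0.0005], [0, 0, 0], 0],
    [[0.02, 0, 0.0005], [0, 0, 0], 0],
    [[0.02, 0, 0.0005], [0, 0, 0], 0],
    [[0.02, 0, 0.0005], [0, 0, 0], 0],
    [[0, 0, 0], [0, 0, 0], 0]
  ]
}}

```text
clock: 20.08
eef_pos: [0.441, 0.2197, 0.1621]
tool_rot: [0.966, 0.257, -0.001, 0.0]
ft_force: [0.3, 0.9, -0.8]
grip_width: 0.0
grasp_force: 0.0
```

```bash
python3 - <<'E'
from h import *
p,q=cur()
b,D=snap('scene','s9');a,Dt=snap('top','t9')
for n,d in(('scene',D),('top',Dt)):
    K,dc,r,t=cal(n);vv,uu=np.mgrid[0:420,0:560];P=cv2.undistortPoints(np.c_[uu.ravel(),vv.ravel()].astype(float)[:,None],K,dc)[:,0]
    W=(np.c_[P,np.ones(len(P))]*d.reshape(-1,1)-t)@r;C=np.c_[(W[:,:2]-O)@M2,W[:,2]]*1000
    s=(C[:,1]>128)&(C[:,1]<175)&(abs(C[:,0]+45)<55)&(C[:,2]>98)&(C[:,2]<175);A=C[s];A=A[np.argsort(A[:,0])]
    print(n,s.sum(),A[::max(1,len(A)//30)].round(0).tolist())
E
```

```text
t 20.08 carrier [-37.5 150.3] 162.1 z [-0.001 -0.    -1.   ] F [ 0.7  0.6 -0.8] w 0.0000 gf 0.0
scene 340 [[-57.0, 135.0, 102.0], [-36.0, 137.0, 109.0], [-32.0, 157.0, 166.0], [-31.0, 139.0, 170.0], [-30.0, 140.0, 103.0], [-29.0, 140.0, 169.0], [-28.0, 153.0, 173.0], [-27.0, 151.0, 174.0], [-26.0, 150.0, 171.0], [-25.0, 150.0, 124.0], [-24.0, 145.0, 166.0], [-24.0, 155.0, 124.0], [-23.0, 149.0, 165.0], [-23.0, 153.0, 124.0], [-22.0, 158.0, 131.0], [-22.0, 146.0, 138.0], [-22.0, 150.0, 148.0], [-22.0, 157.0, 134.0], [-21.0, 143.0, 133.0], [-21.0, 152.0, 116.0], [-21.0, 157.0, 158.0], [-21.0, 149.0, 146.0], [-20.0, 145.0, 142.0], [-20.0, 143.0, 155.0], [-20.0, 150.0, 141.0], [-19.0, 161.0, 150.0], [-19.0, 153.0, 145.0], [-19.0, 147.0, 154.0], [-19.0, 144.0, 105.0], [-18.0, 146.0, 162.0], [-17.0, 160.0, 122.0]]
top 48 [[-78.0, 151.0, 99.0], [-76.0, 160.0, 98.0], [-72.0, 144.0, 101.0], [-69.0, 166.0, 99.0], [-68.0, 145.0, 99.0], [-67.0, 131.0, 101.0], [-65.0, 150.0, 100.0], [-65.0, 133.0, 98.0], [-64.0, 163.0, 100.0], [-63.0, 153.0, 99.0], [-62.0, 165.0, 100.0], [-62.0, 138.0, 100.0], [-61.0, 134.0, 105.0], [-61.0, 151.0, 99.0], [-61.0, 156.0, 106.0], [-60.0, 141.0, 98.0], [-60.0, 147.0, 100.0], [-60.0, 164.0, 101.0], [-60.0, 153.0, 105.0], [-60.0, 170.0, 101.0], [-59.0, 160.0, 100.0], [-59.0, 132.0, 102.0], [-59.0, 149.0, 101.0], [-58.0, 156.0, 100.0], [-58.0, 145.0, 102.0], [-57.0, 151.0, 103.0], [-57.0, 135.0, 99.0], [-57.0, 158.0, 104.0], [-56.0, 148.0, 103.0], [-56.0, 154.0, 101.0], [-56.0, 143.0, 106.0], [-55.0, 149.0, 111.0], [-55.0, 160.0, 103.0], [-55.0, 134.0, 101.0], [-54.0, 157.0, 102.0], [-54.0, 146.0, 103.0], [-54.0, 152.0, 106.0], [-53.0, 136.0, 103.0], [-52.0, 148.0, 104.0], [-51.0, 145.0, 102.0], [-51.0, 134.0, 104.0], [-48.0, 150.0, 100.0], [-48.0, 140.0, 98.0], [-47.0, 135.0, 109.0], [-45.0, 133.0, 106.0], [-43.0, 136.0, 106.0], [-41.0, 135.0, 105.0], [7.0, 141.0, 101.0]]
```

The lever is now about upright and the loop lies at keeper height. I'll follow the arc down.

Request:
{"method": "apply_moves", "body": {
  "steps": [
    [[0.03, 0, -0.008], [0, 0, 0], 0],
    [[0.022, 0, 0.0025], [0, 0, 0], 0],
    [[0.0215, 0, 0.0045], [0, 0, 0], 0],
    [[0.021, 0, 0.0065], [0, 0, 0], 0],
    [[0.0205, 0, 0.0085], [0, 0, 0], 0],
    [[0.0195, 0, 0.01], [0, 0, 0], 0],
    [[0.0185, 0, 0.012], [0, 0, 0], 0],
    [[0, 0, 0], [0, 0, 0], 0]
  ]
}}

```text
clock: 20.85
eef_pos: [0.4672, 0.2347, 0.1546]
tool_rot: [0.966, 0.257, -0.001, 0.0]
ft_force: [-0.7, -0.6, 3.1]
grip_width: -0.0001
grasp_force: 1.3
```

```bash
python3 - <<'E'
from h import *
p,q=cur()
b,D=snap('scene','s10');a,Dt=snap('top','t10')
b=cv2.resize(b[220:300,350:455],None,fx=3.75,fy=3.75,interpolation=3)
a=cv2.resize(a[195:275,135:240],None,fx=3.75,fy=3.75,interpolation=3)
cv2.imwrite('pics/c10.png',np.hstack([a,b])[:,:,::-1])
L=[]
for th in np.radians(np.arange(44,-0.1,-5.5)):
    c=np.array([-23,100])+48*np.array([np.cos(th),np.sin(th)])+1.5*np.array([-np.sin(th),np.cos(th)])
    L.append((c[0]-11,150,c[1]+17,0,1,0))
plan(L)
E
```

```text
t 20.85 carrier [ -7.3 150.4] 154.6 z [-0.002 -0.    -1.   ] F [-0.9 -0.2  3.1] w -0.0001 gf 1.3
t 20.95 carrier [ -7.8 150.4] 154.8 z [-0.002 -0.    -1.   ] F [-0.7  0.6  2.3] w -0.0003 gf 1.2
[[[.0366,.0021,.0169],[.0001,.0008,.0005],0],[[.0157,.0,.0168],[-.0,-.0,.0],0],[[.0141,.0,.0183],[-.0,-.0,.0],0],[[.0122,.0,.0195],[-.0,-.0,.0],0],[[.0103,.0,.0206],[-.0,-.0,.0],0],[[.0083,.0,.0216],[-.0,-.0,.0],0],[[.0061,.0,.0222],[-.0,-.0,.0],0],[[.004,.0,.0226],[-.0,-.0,.0],0]]
[[[.0019,.0,.023],[-.0,-.0,.0],0],[[0,0,0],[0,0,0],0],[[0,0,0],[0,0,0],0],[[0,0,0],[0,0,0],0],[[0,0,0],[0,0,0],0],[[0,0,0],[0,0,0],0],[[0,0,0],[0,0,0],0],[[0,0,0],[0,0,0],0]]
```

Request:
{"method": "apply_moves", "body": {
  "steps": [
    [[0.0365, 0.001, 0.017], [0, 0, 0], 0],
    [[0.0155, 0, 0.017], [0, 0, 0], 0],
    [[0.014, 0, 0.0185], [0, 0, 0], 0],
    [[0.012, 0, 0.0195], [0, 0, 0], 0],
    [[0.01, 0, 0.0205], [0, 0, 0], 0],
    [[0.008, 0, 0.0215], [0, 0, 0], 0],
    [[0.006, 0, 0.022], [0, 0, 0], 0],
    [[0.004, 0, 0.0225], [0, 0, 0], 0]
  ]
}}

```text
clock: 21.62
eef_pos: [0.4859, 0.2452, 0.1226]
tool_rot: [0.966, 0.257, -0.0, 0.0]
ft_force: [0.0, 0.3, 0.7]
grip_width: -0.0001
grasp_force: 0.0
```

Request:
{"method": "apply_moves", "body": {
  "steps": [
    [[0.002, 0, 0.023], [0, 0, 0], 0],
    [[0, 0, 0.01], [0, 0, 0], 0],
    [[0, 0, 0.005], [0, 0, 0], 0],
    [[0, 0, 0], [0, 0, 0], 0],
    [[0, 0, 0], [0, 0, 0], 0],
    [[0, 0, 0], [0, 0, 0], 0],
    [[0, 0, 0], [0, 0, 0], 0],
    [[0, 0, 0], [0, 0, 0], 0]
  ]
}}

```text
clock: 22.28
eef_pos: [0.4861, 0.2453, 0.1211]
tool_rot: [0.966, 0.257, 0.002, -0.0]
ft_force: [-10.5, -4.8, 32.4]
grip_width: -0.0
grasp_force: 16.0
```

```bash
python3 - <<'E'
from h import *
p,q=cur()
E
```

```text
t 22.28 carrier [ 14.4 150.2] 121.1 z [ 0.003 -0.001 -1.   ] F [-11.5   1.   32.4] w -0.0000 gf 16.0
```

It is firmly seated at 32 N. I'll lift off, clear the arm and check.

Request:
{"method": "apply_moves", "body": {
  "steps": [
    [[0, 0, -0.06], [0, 0, 0], 0],
    [[0, 0, -0.15], [0, 0, 0], 0],
    [[0, 0, -0.18], [0, 0, 0], 0],
    [[0, 0, -0.18], [0, 0, 0], 0],
    [[-0.1, 0.15, -0.05], [0, 0, 0], 0],
    [[-0.1, 0.15, 0], [0, 0, 0], 0],
    [[-0.1, 0.15, 0], [0, 0, 0], 0],
    [[-0.1, 0.15, 0], [0, 0, 0], 0]
  ]
}}

```text
clock: 22.95
eef_pos: [0.4762, 0.1002, 0.24]
tool_rot: [0.966, 0.258, 0.0, 0.001]
ft_force: [0.6, -0.4, -0.3]
grip_width: -0.0
grasp_force: 0.0
```

Request:
{"method": "apply_moves", "body": {
  "steps": [
    [[-0.15, 0.12, 0], [0, 0, 0], 0],
    [[-0.15, 0.12, 0], [0, 0, 0], 0],
    [[-0.15, 0.12, 0], [0, 0, 0], 0],
    [[-0.15, 0.12, 0], [0, 0, 0], 0],
    [[-0.15, 0.12, 0], [0, 0, 0], 0],
    [[0, 0, 0], [0, 0, 0], 0],
    [[0, 0, 0], [0, 0, 0], 0],
    [[0, 0, 0], [0, 0, 0], 0]
  ]
}}

```text
clock: 23.62
eef_pos: [0.4058, -0.0776, 0.2401]
tool_rot: [0.966, 0.257, -0.001, 0.0]
ft_force: [-0.2, -0.2, 0.0]
grip_width: 0.0002
grasp_force: 0.0
```

```bash
python3 - <<'E'
from h import *
p,q=cur()
b,D=snap('scene','s11');a,Dt=snap('top','t11')
b=cv2.resize(b[215:315,320:453],None,fx=3,fy=3,interpolation=3)
a=cv2.resize(a[170:270,140:273],None,fx=3,fy=3,interpolation=3)
cv2.imwrite('pics/c11.png',np.hstack([a,b])[:,:,::-1])
for n,d in(('scene',D),('top',Dt)):
    K,dc,r,t=cal(n);vv,uu=np.mgrid[0:420,0:560];P=cv2.undistortPoints(np.c_[uu.ravel(),vv.ravel()].astype(float)[:,None],K,dc)[:,0]
    W=(np.c_[P,np.ones(len(P))]*d.reshape(-1,1)-t)@r;C=np.c_[(W[:,:2]-O)@M2,W[:,2]]*1000
    s=(C[:,1]>128)&(C[:,1]<175)&(abs(C[:,0]+15)<70)&(C[:,2]>97)&(C[:,2]<175);A=C[s];A=A[np.argsort(A[:,0])]
    print(n,s.sum(),A[::max(1,len(A)//25)].round(0).tolist())
E
```

```text
t 23.62 carrier [-215.4  -90.4] 240.1 z [-0.001 -0.    -1.   ] F [-0.3 -0.   0. ] w 0.0002 gf 0.0
scene 277 [[-64.0, 146.0, 103.0], [-58.0, 144.0, 104.0], [-55.0, 141.0, 99.0], [-53.0, 147.0, 99.0], [-52.0, 150.0, 101.0], [-42.0, 135.0, 99.0], [-32.0, 169.0, 99.0], [-25.0, 161.0, 102.0], [-22.0, 161.0, 101.0], [-19.0, 162.0, 99.0], [-16.0, 151.0, 104.0], [-12.0, 169.0, 100.0], [-9.0, 165.0, 99.0], [-7.0, 135.0, 97.0], [-6.0, 158.0, 105.0], [-1.0, 156.0, 106.0], [3.0, 154.0, 106.0], [9.0, 153.0, 107.0], [12.0, 145.0, 107.0], [16.0, 156.0, 105.0], [19.0, 161.0, 104.0], [23.0, 156.0, 106.0], [26.0, 153.0, 104.0], [31.0, 158.0, 104.0], [40.0, 151.0, 110.0], [43.0, 156.0, 109.0]]
top 250 [[-76.0, 153.0, 102.0], [-60.0, 153.0, 106.0], [-55.0, 138.0, 97.0], [-52.0, 149.0, 103.0], [-46.0, 170.0, 98.0], [-36.0, 153.0, 98.0], [-23.0, 169.0, 100.0], [-21.0, 167.0, 103.0], [-18.0, 155.0, 101.0], [-13.0, 136.0, 97.0], [-10.0, 158.0, 98.0], [-7.0, 162.0, 103.0], [-4.0, 150.0, 106.0], [0.0, 146.0, 109.0], [4.0, 159.0, 102.0], [8.0, 160.0, 102.0], [12.0, 144.0, 102.0], [16.0, 156.0, 115.0], [20.0, 146.0, 104.0], [24.0, 153.0, 106.0], [28.0, 148.0, 101.0], [32.0, 154.0, 109.0], [36.0, 149.0, 106.0], [39.0, 156.0, 113.0], [43.0, 151.0, 112.0]]
```

View pics/c11.png

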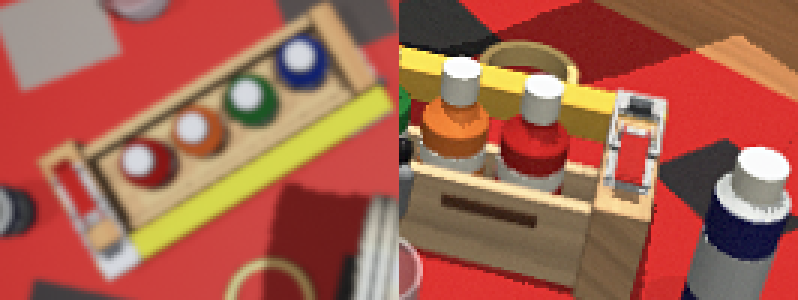

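The lever lies flat (its top stays near z 105 along its length), the loop runs at z 99 to the keeper, the bar is shut and the four bottles stand. I'm handing it in.

```bash
python3 -c "
from workcell import bot
print(bot.job_done())"
```

```text
the job is handed in; nothing more can be done
None
```

The job is handed in at about 24 s: the blue bottle stands in its gap, released, with the other three in the row, the bar is shut, the loop is over the keeper and the lever is flat; the hand-in gave no verdict, so this rests on the last pictures and depth readings.

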